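# Set the sheet sander's gap with the 10 mm set-up bar

### The arm

A 7-joint arm with a two-finger parallel gripper is mounted at the origin on the work surface. World frame = base frame: x ahead of the robot, y to its left, z up, the work surface at z = 0. Lengths are in m, angles in rad, forces in N, time in s.
With the tool pointing down it reaches from about 0.35 to 0.9 m from the base axis. Payload 19.9 kg.
Tool frame: the origin (TCP) lies midway between the tips of the shut fingers; the grasp point (between the pads) lies 19 mm behind it; x points along the fingers, z is the direction in which the jaws open and shut, and the axes are right-handed (so a half turn about x gives the same grasp; the last joint's range is limited). The gripper opens to 94 mm and grips with 3 to 60 N. Pads are 16 mm wide; open, the fingers measure 119 mm over their backs; the gripper's body (75 mm by 177 mm) begins 78 mm behind the grasp point.
Start: joints at [-1.2, 0.417, -0.01, 1.614, 0.005, 1.111, -0.053], TCP at [0.25, 0.573, 0.175] pointing down, gripper open.
Joint ranges: [-2.81, 2.81], [-0.39, 2.02], [-1.27, 1.25], [0.06, 2.57], [-1.19, 4.33], [0.19, 2], [-2.82, 2.82]. Speed limits (rad/s): [1.89, 1.89, 2.39, 2.39, 3.01, 3.01, 3.01].

### API

Orientations are given as a unit quaternion [x, y, z, w].
In Python, from workcell import get_state, imaging, ticket gives the robot as it stands.
- The arm moves only by the tool arm_command, never from a script. Its argument "rows" is a list of rows, each a list of 3 entries, a list of its own where there are three numbers: the shift along the tool's x, y, z in units of 30 mm (1.0 is 30 mm), then the turn about the tool's x in units of 6 degrees (1.0 is 6 degrees), then the opening, from 0 (shut) to 1 (fully open). In form: [[[tx, ty, tz], turn, jaw], ...]. A call has exactly 10 rows; each row is the pose to reach, as a shift and turn from the pose commanded when the call began, along the tool's axes at that moment; what a row does not reach only later rows make up. A row lasts 1/12 s, in which the tool goes at most 41.7 mm and 7.16 degrees, less where a joint would pass 70% of its speed; a pose out of reach is approached as far as the arm can. A call with a gripper value outside its range is refused whole. The fingers move at their own pace and stop on an object; "grip_force" is the grip in N (left out, the last holds). Time passes only in rows, so rows that repeat a pose let the fingers close, or fill a call up. It gives the time, the measured TCP pose, the force and the opening at its end, in the units of the state.
- get_state(): the state, without advancing time (a new reading comes with each control period).
- imaging.snapshot(name): name is "scene" or "top"; returns a dict with "pixels" (420x560x3 uint8, red, green, blue), "fov_y" (degrees; the focal length in pixels is half the picture's height over the tangent of half this angle, whatever the lens; pixels are square), "cx", "cy" (the principal point, pixels), "extrinsics" (4x4, takes a point from camera to world coordinates). Camera axes: x right, y down, z forward; pixel columns grow to the right and rows downward; lengths in m; the calibration is good to about 2 mm. A picture is of the moment at which its call begins. There is no depth.
- ticket.hand_in(): hands the job in, once; it reports no verdict.
The state is a dict: "clock": time; "qpos": joint angles; "dq": joint speeds; "effort": joint torques, N m; "eef_pos": TCP position; "ee_rot": TCP orientation; "wrist_force": force on the tool from outside, world axes, zero at the start; "ft_torque": the same for the moment, N m; "width": finger opening in m.
Only numpy, scipy, OpenCV 4.12 (cv2) and the standard library are available. Lean on these libraries where they do the work, as an engineer would, in place of code of your own. Each camera call takes 0.05 s, during which the arm holds its last target.

### The job

Take the set-up bar with the orange handle out of the rack, lay it flat on the sander's bed and slide its bare metal end right through the gap under the sanding shoe, handle left outside towards the front. Then turn the red wing knob clockwise until the shoe just drags on the bar, that is until the dial's pointer stands in the green, and leave the bar there, lying flat and lightly held. Leave the other bars and the paint jars where they are.

Things in the scene. Friction and masses are not known exactly. Their poses are not given: they have to be found in the camera images.
- bar: 10 mm set-up bar, loose, 200 x 40 x 10 mm, about 0.2 kg: 118 mm of bare aluminium, then an 82 mm orange handle, same cross-section. Origin at its middle; x along its length to the metal end, y across the thickness (normal to the broad faces), z along the 40 mm width. Starts on its narrow edge in one of the rack's slots, x away from the robot, z up
- bar_tip (a point): middle of the bar's metal end face, 100 mm from its origin. The bar also stands on edge unsupported on a flat surface; pushed sideways near its upper edge it falls flat
- bar_thin: spare set-up bar, 200 x 40 x 8 mm with blue handle, standing in the rack likewise; origin at its middle. Bystander
- bar_thick: spare set-up bar, 200 x 40 x 12 mm with green handle, standing in the rack likewise; origin at its middle. Bystander
- rack: fixed plywood rack, 150 (x) x 170 (y) mm, left or right of the sander; origin at the centre of its underside. Base 8 mm thick; combs 14 mm thick, centred at x = -65 and +65 mm, rise to 24 mm, with slots 15 mm wide at y = -55, 0, +55 mm. Bars run along its x (within 0.25 rad of the world's), upper edges 48 mm above the table, free between the combs
- sander: fixed bench sheet sander, origin on the table below the shoe's middle; x along the feed, away from the robot; y left, z up. Flat bed 120 mm wide, top 20 mm above the table, from x = -230 to +70 mm. Columns 50 mm thick in x at y = -90 and +90 mm, 158 mm clear between them; cross beam 70 mm thick in x, 106 to 126 mm above the table
- shoe: dark steel sanding shoe, 50 (x) x 70 (y) x 14 mm, sprung, with a slanted front lip reaching to x = -34 mm; origin at the centre of its underside. With nothing under it, its underside is 18 mm minus 2 mm per rad of the screw above the bed
- gap (a point): middle of the gap, on the bed's top surface below the shoe's middle, axes as the sander's. Right through the gap: the bar's metal end stands out beyond the shoe's far edge, which is at x = +25 mm; tip at 45 mm is a good place
- screw (a joint): red wing knob on top of the beam, rad, clockwise from above positive, range 0 to 7, starts at 1.2 to 2.4. The shoe goes down 2 mm per rad; it meets a flat 10 mm bar at about 4.0 rad, and the middle of the green is at about 4.75 rad. Friction about 0.06 Nm: it stays where it is left
- knob_grip (a point): middle of the knob's wing, on the vertical screw axis, 171 mm above the table. The wing is 70 mm long, 16 mm thick, 34 mm tall (152 to 186 mm above the table). Site axes turn with the knob: x lies along the wing
- dial (a joint): pointer of the drag dial, rad: 0 when the shoe hangs free, 0.5 rad per mm that the shoe is pushed up against its spring (2.5 N per mm). Green is 0.3 to 1.2 rad, red above
- dial_face (a point): centre of the 60 mm dial face, looking up, about 125 mm above the table, carried by the head behind the beam, 92 mm beyond the screw axis; it goes down with the head. The pointer points to the robot (-x of the sander) at 0 and turns clockwise seen from above: grey, then green, then red marks
- tray: fixed grey tray, 170 x 150 x 30 mm with the paint jars, on the other side of the sander from the rack; origin at the centre of its underside
- jar_a: orange paint jar, 44 mm across, 65 mm tall, origin under its centre. Bystander
- jar_b: blue paint jar, same size. Bystander
- jar_c: yellow paint jar, same size. Bystander
Not all that is in view belongs to the job. Leave any black or brown look-alike of the bar alone.

How it is judged:
On the way:
1. the orange-handled bar lies flat on the bed, its metal end through the gap, the shoe not yet touching it (x of bar_tip in the frame of gap between 0.025 and 0.085 m and y of bar_tip in the frame of gap between -0.03 and 0.03 m and angle between the y axis of bar and the z axis of gap, either way round below 0.1 rad and value of joint dial below 0.2 rad and z of bar in the frame of gap below 0.012 m), for 0.2 s.
At the end, for the whole second after the job is handed in: The orange-handled bar lies flat on the sander's bed (within 0.06 rad), its metal end 25 to 85 mm past the shoe's middle line and within 30 mm of the gap's middle sideways, handle outside in front; the shoe rests on it with the dial at 0.3 to 1.2 rad (the green); the bar is at rest (x of bar_tip in the frame of gap between 0.025 and 0.085 m and y of bar_tip in the frame of gap between -0.03 and 0.03 m and angle between the y axis of bar and the z axis of gap, either way round below 0.06 rad and z of bar in the frame of gap below 0.009 m and value of joint dial between 0.3 and 1.2 rad and contact force between shoe and bar above 0.5 N and linear speed of bar below 0.01 m/s); the robot touches nothing.
It fails at once if a spare bar or a paint jar was pushed more than 30 mm from its place (distance of any of bar_thin, bar_thick, jar_a, jar_b, jar_c from where it was at the start of the episode above 0.03 m).
It also fails if it takes over 72 s, if anything falls off the work surface, if the arm or the gripper's body presses on something with over 40 N, if the wrist force passes 120 N, or if a joint passes its speed limit or range.

## Working session

There is one attempt and no reset: what is moved stays moved. The work goes in short steps, Python scripts to look and compute and a tool call to move; the robot and the scene stay as the last step left them, time stands still between calls to the robot, and variables do not carry over. Pictures are saved under pics/ and viewed, and the job is handed in when it is done.

Besides the shell and the picture viewer there is one more tool, called after "Emit:" by a JSON object that holds its "name" and its "arguments", one argument or row to a line. arm_command: Moves the arm, as the interface text tells. Its arguments: {"type":"object","properties":{"rows":{"type":"array"},"grip_force":{"type":"number"}},"required":["rows"]}

```bash
mkdir -p pics; ls; cat > h.py <<'E'
import numpy as np, cv2
from workcell import get_state, imaging, ticket
def snap(n,out):
    d=imaging.snapshot(n); p=np.array(d["pixels"]); cv2.imwrite("pics/"+out+".png",p[:,:,::-1]); 
    np.savez("pics/"+out+".npz",p=p,E=np.array(d["extrinsics"]),f=p.shape[0]/2/np.tan(np.radians(d["fov_y"])/2),cx=d["cx"],cy=d["cy"]); return d
def load(o): return np.load("pics/"+o+".npz")
def p2w(c,u,v,z):
    E=c["E"]; d=E[:3,:3]@np.array([(u-c["cx"])/c["f"],(v-c["cy"])/c["f"],1]); t=(z-E[2,3])/d[2]; return E[:3,3]+t*d
def w2p(c,P):
    E=c["E"]; q=E[:3,:3].T@(np.array(P)-E[:3,3]); return np.array([c["f"]*q[0]/q[2]+c["cx"],c["f"]*q[1]/q[2]+c["cy"]])
def crop(o,x0,y0,x1,y1,out,s=4):
    p=load(o)["p"][y0:y1,x0:x1,::-1]; cv2.imwrite("pics/"+out+".png",cv2.resize(p,None,fx=s,fy=s,interpolation=cv2.INTER_CUBIC))
E
python3 - <<'E'
from h import *
for n in("scene","top"):
    d=snap(n,n+"0"); print(n,d["fov_y"],d["cx"],d["cy"]);print(np.round(d["extrinsics"],3))
s=get_state();print(s)
E
```

```text
pics
scene 54.3465115865669 285.6220606206049 206.9615788963026
[[-0.373  0.688 -0.623  1.221]
 [ 0.928  0.286 -0.239  0.347]
 [ 0.013 -0.667 -0.745  0.95 ]
 [ 0.     0.     0.     1.   ]]
top 52.39036794757587 278.7784306954303 219.23854930215208
[[ 0.016 -0.987  0.161  0.3  ]
 [-1.    -0.017 -0.005  0.061]
 [ 0.008 -0.161 -0.987  1.418]
 [ 0.     0.     0.     1.   ]]
{'clock': 0.1, 'qpos': array([-1.20049015,  0.41792374, -0.01029172,  1.6141026 ,  0.00466593,
        1.11067807, -0.05299053]), 'dq': array([-1.64726664e-03, -4.43695719e-04,  1.12602977e-04, -4.39289836e-03,
        9.20068239e-05, -1.22327246e-03, -1.88187725e-03]), 'effort': array([ 4.00141318e-03, -8.52576542e+01,  6.42501432e-01, -4.26689029e+01,
       -4.87059960e-02,  1.64142024e-02, -2.20323599e-07]), 'eef_pos': array([0.25002843, 0.57241233, 0.17398678]), 'ee_rot': array([-0.38743807,  0.59197536,  0.38698255,  0.59135558]), 'wrist_force': array([-0.67590435,  0.52988139,  1.17047232]), 'ft_torque': array([-0.01354076,  0.01073153, -0.00350006]), 'width': 0.09400493677899271}
```

View pics/scene0.png

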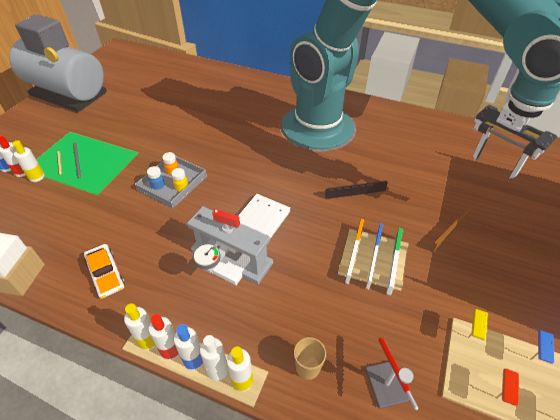

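View pics/top0.png

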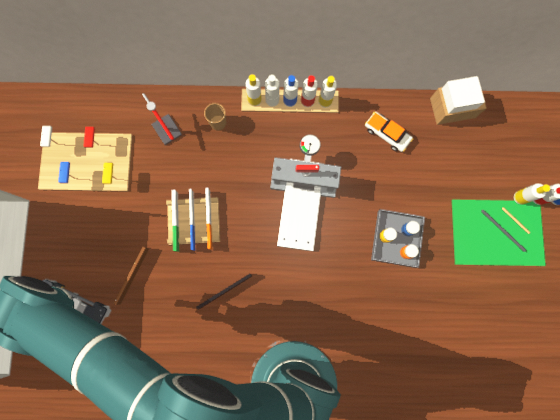

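The candidates for the bar, by pixel in the top view, are: the orange-handled bar in the rack (209,218), blue-handled (192,218), green-handled (175,218), loose brown bar (130,275) and loose black bar (223,290). By the description I choose the orange one in the rack, and check it in close crops.

```bash
python3 - <<'E'
from h import *
crop("top0",155,175,235,260,"c1",7); crop("top0",260,125,350,260,"c2",4); crop("scene0",170,180,420,300,"c3",3)
E
```

```text
(no output)
```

View pics/c1.png

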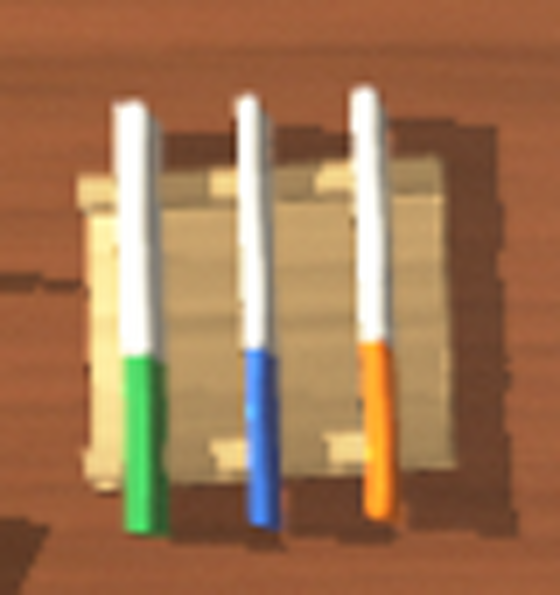

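View pics/c2.png

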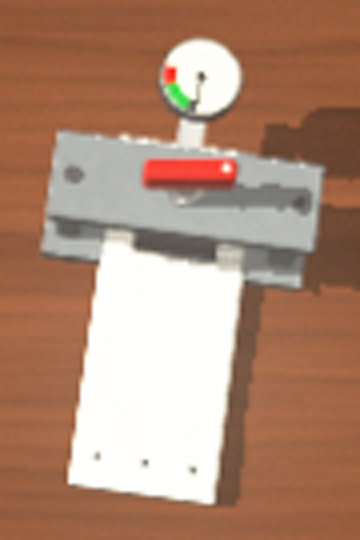

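View pics/c3.png

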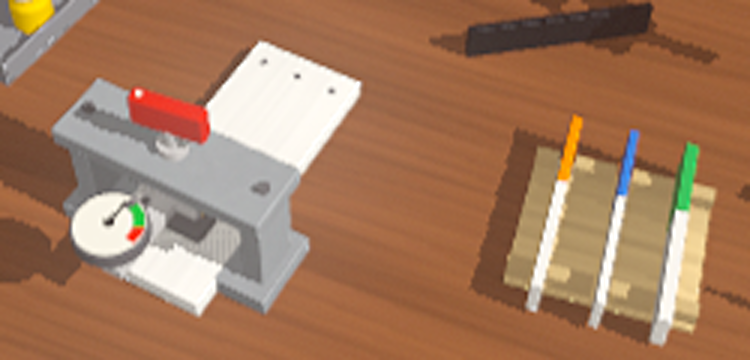

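```bash
cat > fit.py <<'E'
from h import *
from scipy.optimize import least_squares
T=load("top0");S=load("scene0")
obs=[(T,(277.25,246.25),(-.23,.06,.02)),(T,(313.5,250.75),(-.23,-.06,.02)),
(T,(274.5,157.5),(.035,.101,.126)),(T,(340.75,166.75),(.035,-.101,.126)),(T,(272,178.75),(-.035,.101,.126)),(T,(337.5,187.5),(-.035,-.101,.126)),
(S,(257.7,194),(-.23,-.06,.02)),(S,(290.3,207.7),(-.23,.06,.02)),(T,(310.2,144.2),(.092,0,.127)),
(S,(204,206.5),(-.035,-.101,.126)),(S,(269,238),(-.035,.101,.126)) ]
def W(q,l): c,s=np.cos(q[2]),np.sin(q[2]); return np.array([q[0]+c*l[0]-s*l[1],q[1]+s*l[0]+c*l[1],l[2]])
r=least_squares(lambda q:np.concatenate([w2p(c,W(q,l))-np.array(o) for c,o,l in obs]),[.6,0,0],loss='soft_l1')
print("sander",r.x);print(np.round(np.array([w2p(c,W(r.x,l))-np.array(o) for c,o,l in obs]),1).tolist())
g=r.x
for n,z in(("knob",.186),): 
    for uv in((296,170),(319,167.5),(307,168)): print(n,p2w(T,*uv,z))
print("axis",W(g,(0,0,.186)))
a=p2w(T,207.4,188,.048);b=p2w(T,209.5,249,.048);print("bar top",a,b,(a+b)/2,np.linalg.norm(a-b),np.arctan2(a[1]-b[1],a[0]-b[0]))
sc=lambda x,y:(170+x/3,180+y/3)
a=p2w(S,*sc(534,288),.048);b=p2w(S,*sc(577,118),.048);print("bar scene",a,b,(a+b)/2,np.linalg.norm(a-b),np.arctan2(a[1]-b[1],a[0]-b[0]))
# blue
a=p2w(T,155+248/7,175+97/7,.048);b=p2w(T,155+264/7,175+525/7,.048);print("blue",a,b,(a+b)/2,np.linalg.norm(a-b))
from scipy.spatial.transform import Rotation as R
s=get_state();print(np.round(R.from_quat(s["ee_rot"]).as_matrix(),3))
E
python3 fit.py
```

```text
sander [ 0.66017227 -0.02709701 -0.12500788]
[[-0.9, -0.6], [-0.9, 0.0], [0.9, -0.4], [-1.5, -0.7], [0.3, -0.2], [-0.9, 0.1], [-1.1, -0.9], [-0.2, -0.5], [-0.5, 0.0], [0.0, -0.8], [-0.6, -3.1]]
knob [0.64985378 0.0064725  0.186     ]
knob [ 0.65882824 -0.06209821  0.186     ]
knob [ 0.65662147 -0.0262841   0.186     ]
axis [ 0.66017227 -0.02709701  0.186     ]
bar top [0.62262769 0.29087392 0.048     ] [0.42208088 0.27546662 0.048     ] [0.52235429 0.28317027 0.048     ] 0.20113778271922386 0.07667581200388128
bar scene [0.62728555 0.29480959 0.048     ] [0.42675599 0.2800638  0.048     ] [0.52702077 0.2874367  0.048     ] 0.2010709873347858 0.07340212702840127
blue [0.6187317 0.3463957 0.048    ] [0.41795044 0.32910841 0.048     ] [0.51834107 0.33775205 0.048     ] 0.20152409617002648
[[-0.    -0.916  0.4  ]
 [-0.001  0.4    0.916]
 [-1.    -0.    -0.001]]
```

The crop confirms the choice: orange handle at (209,240), bare metal towards the beam side, tip at (207,188). The sander is at about (0.660, -0.027) with yaw -0.125, and the knob reads about 1.3 rad.

```bash
cat >> h.py <<'E'
from scipy.spatial.transform import Rotation as R
SX,SY,SW=0.660,-0.027,-0.125
def sw(x,y):
    c,s=np.cos(SW),np.sin(SW); return SX+c*x-s*y, SY+s*x+c*y
def to(x,y,z,angdeg=None):
    s=get_state(); M=R.from_quat(s["ee_rot"]).as_matrix(); d=M.T@(np.array([x,y,z])-s["eef_pos"])
    a=np.degrees(np.arctan2(M[1,2],M[0,2])); t=0 if angdeg is None else ((a-angdeg+180)%360-180)/6
    print("shift units",np.round(d/.03,2),"turn",round(t,2),"| pos",np.round(s["eef_pos"],4),"ang",round(a,1),"q7",np.round(s["qpos"][6],2),"F",np.round(s["wrist_force"],1),"w",round(s["width"],4),"t",round(s["clock"],2))
E
python3 -c "
from h import *
to(.5245,.285,.15,94.3)"
```

```text
shift units [  0.81 -12.22  -5.12] turn -4.65 | pos [0.25   0.5724 0.174 ] ang 66.4 q7 -0.05 F [-0.7  0.5  1.2] w 0.094 t 0.1
```

Emit:
{"name": "arm_command", "arguments": {
  "rows": [
    [[0, -1.2, -0.5], -0.5, 0.4],
    [[0.1, -2.4, -1], -1, 0.4],
    [[0.2, -3.6, -1.5], -1.5, 0.4],
    [[0.3, -5, -2.1], -2, 0.4],
    [[0.4, -6.3, -2.6], -2.5, 0.4],
    [[0.5, -7.6, -3.2], -3, 0.4],
    [[0.6, -8.9, -3.7], -3.5, 0.4],
    [[0.7, -10.1, -4.2], -4, 0.4],
    [[0.8, -11.3, -4.7], -4.4, 0.4],
    [[0.8, -12.2, -5.1], -4.65, 0.4]
  ],
  "grip_force": 25
}}

```text
clock: 0.93
eef_pos: [0.5262, 0.2824, 0.1498]
ee_rot: [0.519, -0.481, -0.518, -0.48]
wrist_force: [1.2, 0.2, 0.2]
width: 0.0377
```

```bash
python3 - <<'E'
from h import *
to(.5245,.285,.15,94.3)
snap("scene","s1"); snap("top","t1"); crop("s1",300,60,500,320,"s1c",2.3)
to(.5245,.285,.15,94.3)
E
```

```text
shift units [-0.01  0.05  0.09] turn 0.0 | pos [0.5262 0.2824 0.1498] ang 94.3 q7 1.12 F [1.2 0.2 0.2] w 0.0377 t 0.93
shift units [0.   0.09 0.16] turn -0.06 | pos [0.5277 0.2805 0.15  ] ang 94.0 q7 1.12 F [ 0.1  0.3 -0. ] w 0.0377 t 1.03
```

View pics/s1c.png

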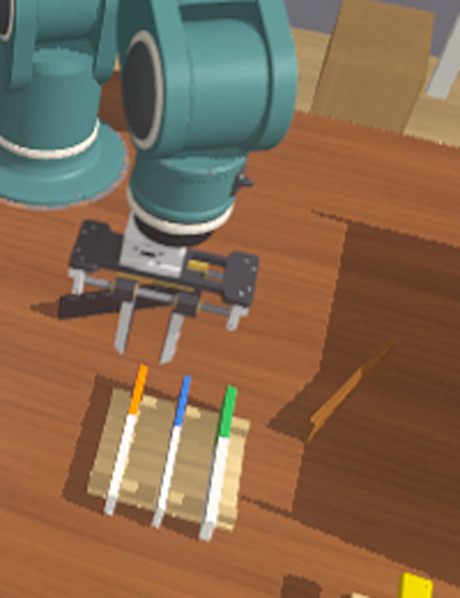

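View pics/t1.png

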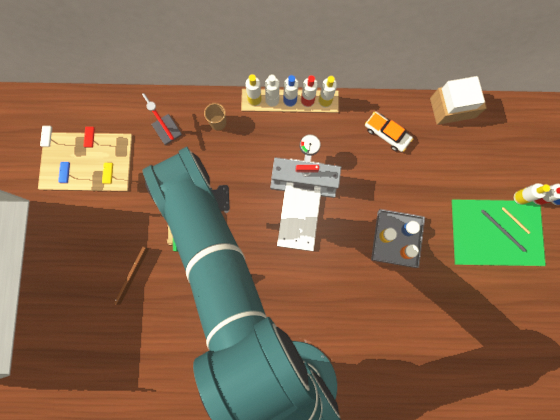

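```bash
python3 - <<'E'
from h import *
S=load("s1"); s=get_state(); print(w2p(S,s["eef_pos"])); M=R.from_quat(s["ee_rot"]).as_matrix()
for k in(-.019,.019): print(w2p(S,s["eef_pos"]+M[:,2]*k))
crop("s1",330,180,410,300,"s1d",6); crop("scene0",330,210,410,300,"s0d",7)
E
```

```text
[358.51521589 221.568934  ]
[351.19999817 219.74387511]
[365.88233153 223.40694078]
```

View pics/s1d.png

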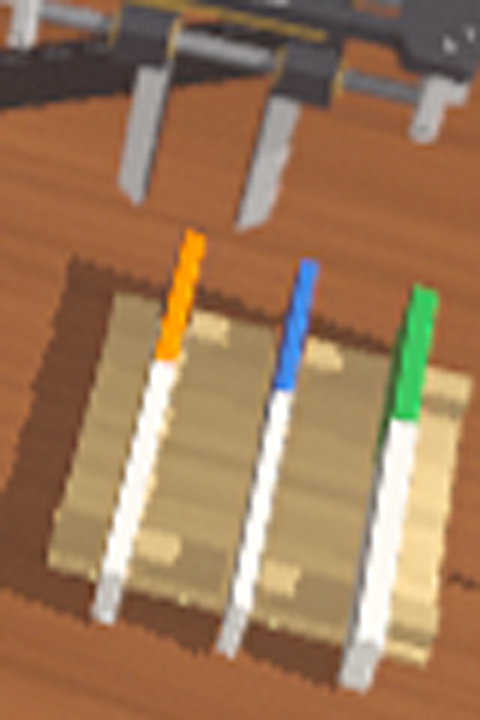

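```bash
python3 - <<'E'
from h import *
S=load("scene0"); P=np.array([.25003,.57241,.17399]); z=np.array([.4,.916,0])
for k in(-.047,0,.047): print(w2p(S,P+z*k))
crop("scene0",455,80,560,200,"s0g",5)
S=load("s1"); P=np.array([.5262,.2824,.1498])
print(w2p(S,P), [w2p(S,P+[0,0,dz]).round(1).tolist() for dz in(.01,.02)],[w2p(S,P+[dz,0,0]).round(1).tolist() for dz in(-.01,-.02)],[w2p(S,P+[0,dz,0]).round(1).tolist() for dz in(.01,.02)])
E
```

```text
[473.13686901 167.31005552]
[488.72959437 175.6799121 ]
[504.94252177 184.38268049]
[359.35539173 221.43395348] [[359.9, 218.9], [360.5, 216.3]] [[360.4, 218.7], [361.4, 215.9]] [[363.2, 222.6], [367.0, 223.7]]
```

View pics/s0g.png

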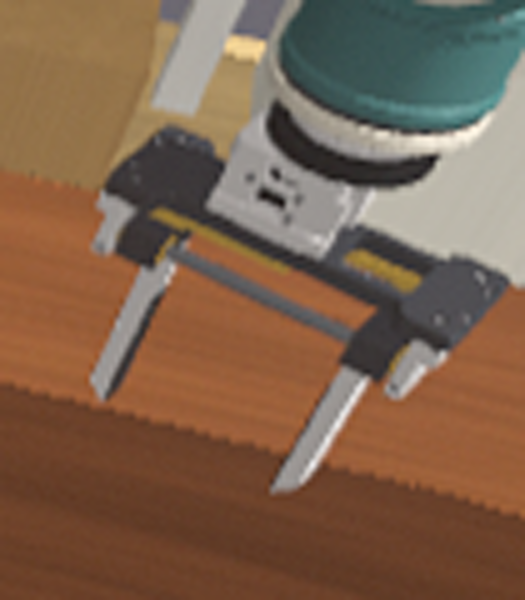

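```bash
python3 - <<'E'
from h import *
T=load("top0"); P=np.array([.25003,.57241,.17399]); z=np.array([.4,.916,0])
for h in(0,.02,.1):
  for k in(-.047,0,.047): print(h,((w2p(T,P+z*k+[0,0,h])-[20,265])*6).round(0))
crop("top0",20,265,125,345,"t0g",6)
E
```

```text
0 [543. 272.]
0 [456. 230.]
0 [369. 189.]
0.02 [527. 274.]
0.02 [438. 232.]
0.02 [349. 189.]
0.1 [456. 284.]
0.1 [361. 238.]
0.1 [266. 193.]
```

View pics/t0g.png

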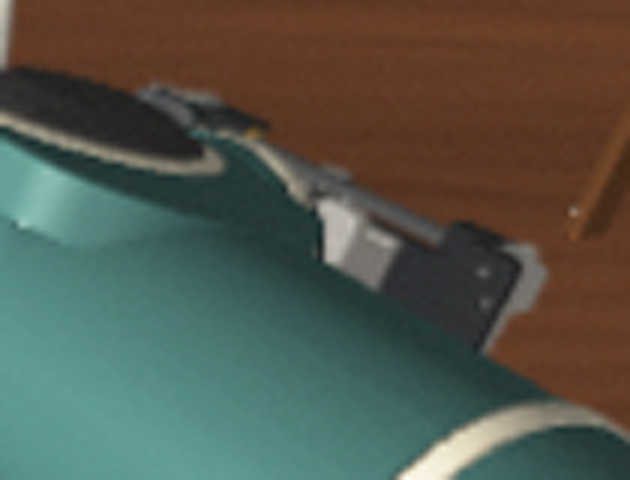

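```bash
python3 - <<'E'
from h import *
S=load("scene0");T=load("top0")
print(w2p(S,[0,0,0]),w2p(T,[0,0,0]))
c=S["p"][:,:,::-1].copy()
for a in np.linspace(0,6.28,60):
    for r,z in((.1,0),(.12,0)):
        u=w2p(S,[r*np.cos(a),r*np.sin(a),z]).round().astype(int); cv2.circle(c,tuple(int(i) for i in u),0,(0,0,255),-1)
cv2.imwrite("pics/base.png",cv2.resize(c[80:160,260:380],None,fx=5,fy=5))
to(.5245,.285,.075,94.3)
E
```

```text
[317.34181168 126.31760475] [293.22939435 384.95945955]
shift units [2.5  0.1  0.16] turn -0.06 | pos [0.5277 0.2805 0.15  ] ang 94.0 q7 1.12 F [ 0.1  0.3 -0. ] w 0.0377 t 1.03
```

View pics/base.png

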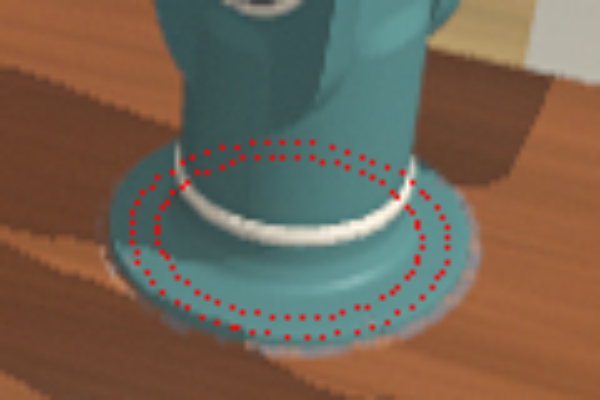

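Emit:
{"name": "arm_command", "arguments": {
  "rows": [
    [[0.5, 0, 0.1], 0, 0.4],
    [[1, 0.1, 0.16], 0, 0.4],
    [[1.5, 0.1, 0.16], 0, 0.4],
    [[2, 0.1, 0.16], 0, 0.4],
    [[2.5, 0.1, 0.16], 0, 0.4],
    [[2.7, 0.1, 0.16], 0, 0.4],
    [[2.8, 0.1, 0.16], 0, 0.4],
    [[2.8, 0.1, 0.16], 0, 0.4],
    [[2.8, 0.1, 0.16], 0, 0.4],
    [[2.8, 0.1, 0.16], 0, 0.4]
  ]
}}

```text
clock: 1.87
eef_pos: [0.5214, 0.2909, 0.0674]
ee_rot: [0.519, -0.48, -0.518, -0.481]
wrist_force: [-0.2, -0.0, -0.3]
width: 0.0372
```

```bash
python3 - <<'E'
from h import *
snap("scene","s2"); crop("s2",320,170,420,290,"s2c",5)
to(.5245,.285,.018,94.3)
s=get_state();S=load("s2");M=R.from_quat(s["ee_rot"]).as_matrix()
for dz in(0,.02):
  for k in(-.019,.019): print(((w2p(S,s["eef_pos"]+M[:,2]*k+[0,0,dz])-[320,170])*5).round(0))
E
```

```text
shift units [ 1.65 -0.09 -0.2 ] turn 0.0 | pos [0.5213 0.2909 0.0674] ang 94.3 q7 1.11 F [ 0.1  0.3 -0.2] w 0.0375 t 1.92
[157. 344.]
[227. 362.]
[162. 322.]
[233. 339.]
```

View pics/s2c.png

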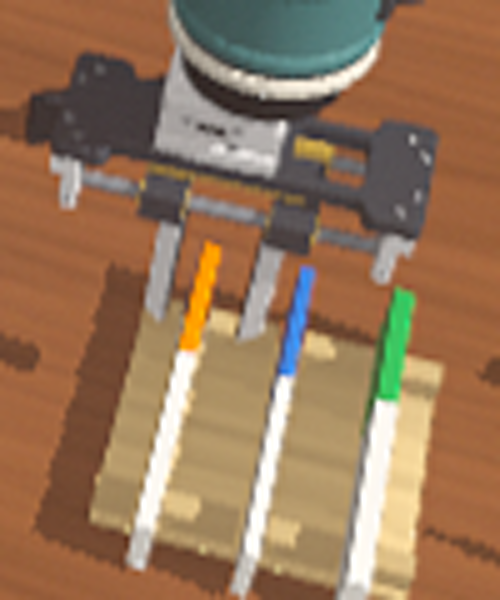

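Emit:
{"name": "arm_command", "arguments": {
  "rows": [
    [[0.2, -0.1, -0.13], 0, 0.4],
    [[0.4, -0.1, -0.13], 0, 0.4],
    [[0.6, -0.1, -0.13], 0, 0.4],
    [[0.8, -0.1, -0.13], 0, 0.4],
    [[1.0, -0.1, -0.13], 0, 0.4],
    [[1.2, -0.1, -0.13], 0, 0.4],
    [[1.3, -0.1, -0.13], 0, 0.4],
    [[1.4, -0.1, -0.13], 0, 0.4],
    [[1.4, -0.1, -0.13], 0, 0.4],
    [[1.4, -0.1, -0.13], 0, 0.4]
  ]
}}

```text
clock: 2.75
eef_pos: [0.5243, 0.2869, 0.0246]
ee_rot: [0.518, -0.481, -0.518, -0.481]
wrist_force: [0.0, 0.4, -0.3]
width: 0.0378
```

```bash
python3 - <<'E'
from h import *
snap("scene","s3"); crop("s3",320,170,420,290,"s3c",5)
to(.5245,.285,.018,94.3)
E
```

```text
shift units [ 0.22  0.   -0.07] turn 0.0 | pos [0.5244 0.287  0.0247] ang 94.3 q7 1.12 F [-0.  -1.1  0.3] w 0.0376 t 2.8
```

View pics/s3c.png

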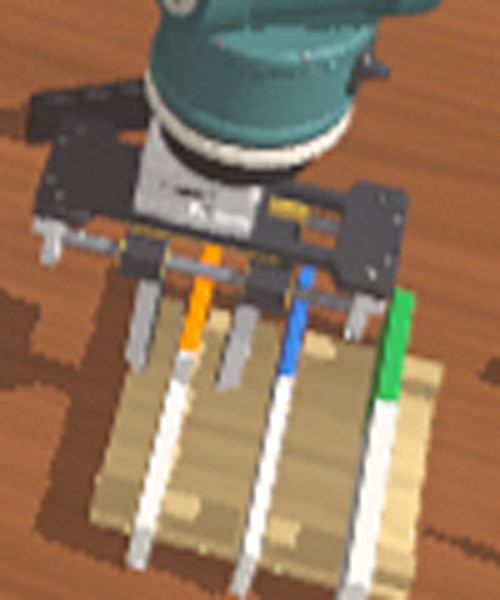

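Emit:
{"name": "arm_command", "arguments": {
  "rows": [
    [[0.1, 0, -0.05], 0, 0.4],
    [[0.2, 0, -0.05], 0, 0.4],
    [[0.25, 0, -0.05], 0, 0.4],
    [[0.25, 0, -0.05], 0, 0.3],
    [[0.25, 0, -0.05], 0, 0.2],
    [[0.25, 0, -0.05], 0, 0.1],
    [[0.25, 0, -0.05], 0, 0],
    [[0.25, 0, -0.05], 0, 0],
    [[0.25, 0, -0.05], 0, 0],
    [[0.25, 0, -0.05], 0, 0]
  ],
  "grip_force": 25
}}

```text
clock: 3.63
eef_pos: [0.5249, 0.286, 0.0178]
ee_rot: [0.519, -0.48, -0.518, -0.481]
wrist_force: [-1.3, 1.3, 9.4]
width: 0.0004
```

```bash
python3 - <<'E'
from h import *
snap("scene","s4"); crop("s4",320,170,420,290,"s4c",5)
to(.5245,.285,.018,94.3)
E
```

```text
shift units [-0.    0.02 -0.04] turn 0.0 | pos [0.5249 0.2861 0.0179] ang 94.3 q7 1.12 F [-1.6  0.8  8.7] w 0.0002 t 3.68
```

View pics/s4c.png

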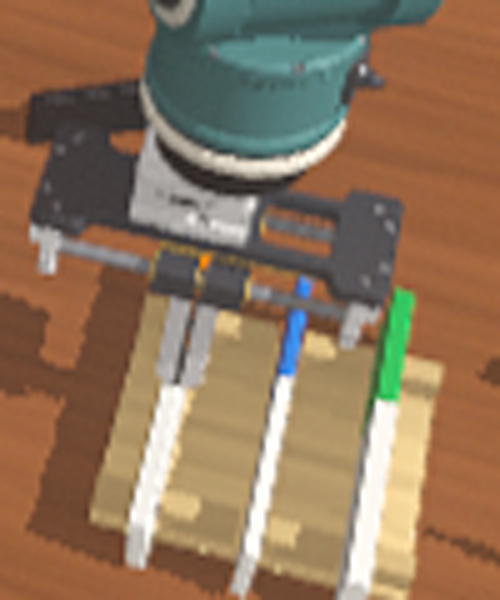

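```bash
python3 - <<'E'
from h import *
S=load("s4"); 
for z in(.018,.038,.048,.058): print(z,((w2p(S,[.5249,.2861,z])-[320,170])*5).round(0), ((w2p(S,[.5169,.2861,z])-[320,170])*5).round(0))
M=R.from_quat(get_state()["ee_rot"]).as_matrix();print(M.round(3)); print(get_state()["ft_torque"],get_state()["qpos"])
E
```

```text
0.018 [169. 409.] [173. 398.]
0.038 [174. 387.] [178. 377.]
0.048 [177. 377.] [180. 366.]
0.058 [179. 366.] [183. 355.]
[[ 0.001 -0.997 -0.075]
 [ 0.001 -0.075  0.997]
 [-1.    -0.001  0.001]]
[0.33363326 0.31677773 0.00401599] [-0.5815441   0.55631946  0.0406775   1.80318775 -0.03085799  0.78111422
  1.12101536]
```

The fingers shut on top of the bar: the picture and the 9 N contact force agree that the real fingertips sit about 30 mm above the reported TCP. I'll allow for that offset, so I rise, open and go lower.

Emit:
{"name": "arm_command", "arguments": {
  "rows": [
    [[-0.3, 0, 0], 0, 0],
    [[-0.4, 0, 0], 0, 0.2],
    [[-0.4, 0, 0], 0, 0.4],
    [[-0.4, 0, 0], 0, 0.4],
    [[-0.4, 0, 0], 0, 0.4],
    [[-0.4, 0, 0], 0, 0.4],
    [[-0.2, 0, 0], 0, 0.4],
    [[0, 0, 0], 0, 0.4],
    [[0.2, 0, 0], 0, 0.4],
    [[0.4, 0, 0], 0, 0.4]
  ]
}}

```text
clock: 4.52
eef_pos: [0.5241, 0.2853, 0.004]
ee_rot: [-0.518, 0.481, 0.518, 0.481]
wrist_force: [0.3, -0.7, -0.1]
width: 0.0377
```

```bash
python3 - <<'E'
from h import *
snap("scene","s5"); crop("s5",320,170,420,290,"s5c",5)
to(.5245,.286,-.008,94.3)
E
```

```text
shift units [ 0.37 -0.03  0.03] turn 0.0 | pos [0.5236 0.285  0.003 ] ang 94.3 q7 1.12 F [-0.2 -0.5 -1.1] w 0.0376 t 4.57
```

View pics/s5c.png

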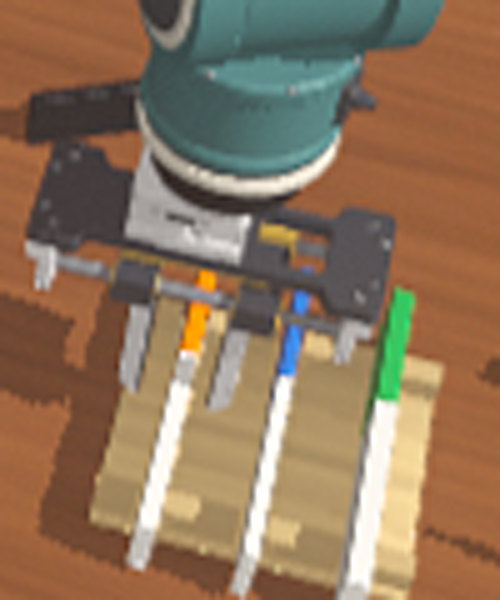

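Emit:
{"name": "arm_command", "arguments": {
  "rows": [
    [[0.2, 0, 0.03], 0, 0.4],
    [[0.35, 0, 0.03], 0, 0.4],
    [[0.4, 0, 0.03], 0, 0.35],
    [[0.4, 0, 0.03], 0, 0.25],
    [[0.4, 0, 0.03], 0, 0.15],
    [[0.4, 0, 0.03], 0, 0],
    [[0.4, 0, 0.03], 0, 0],
    [[0.4, 0, 0.03], 0, 0],
    [[0.4, 0, 0.03], 0, 0],
    [[0.4, 0, 0.03], 0, 0]
  ],
  "grip_force": 25
}}

```text
clock: 5.4
eef_pos: [0.5245, 0.2864, -0.0067]
ee_rot: [0.518, -0.481, -0.518, -0.481]
wrist_force: [-0.6, -0.2, 4.4]
width: 0.0098
```

```bash
python3 - <<'E'
from h import *
to(.5245,.286,-.008,94.3)
E
```

```text
shift units [ 0.04 -0.   -0.01] turn 0.0 | pos [ 0.5245  0.2864 -0.0067] ang 94.3 q7 1.12 F [-0.6 -0.2  4.4] w 0.0098 t 5.4
```

Emit:
{"name": "arm_command", "arguments": {
  "rows": [
    [[-0.3, 0, 0], 0, 0],
    [[-0.6, 0, 0], 0, 0],
    [[-1, 0, 0], 0, 0],
    [[-1.5, 0, 0], 0, 0],
    [[-2, 0, 0], 0, 0],
    [[-2.5, 0, 0], 0, 0],
    [[-2.7, 0, 0], 0, 0],
    [[-2.7, 0, 0], 0, 0],
    [[-2.7, 0, 0], 0, 0],
    [[-2.7, 0, 0], 0, 0]
  ]
}}

```text
clock: 6.23
eef_pos: [0.5239, 0.2861, 0.0734]
ee_rot: [-0.518, 0.481, 0.519, 0.48]
wrist_force: [0.4, 0.9, -2.2]
width: 0.0095
```

```bash
python3 - <<'E'
from h import *
snap("scene","s6"); crop("s6",300,140,440,290,"s6c",4)
x,y=sw(-.150,-.025); print(x,y)
to(x,y,.075,90-7.16)
E
```

```text
0.50805348158097 -0.03310373167294907
shift units [ -0.05   1.32 -10.57] turn 1.91 | pos [0.5238 0.286  0.0732] ang 94.3 q7 1.12 F [ 0.2  0.6 -2.2] w 0.0099 t 6.28
```

View pics/s6c.png

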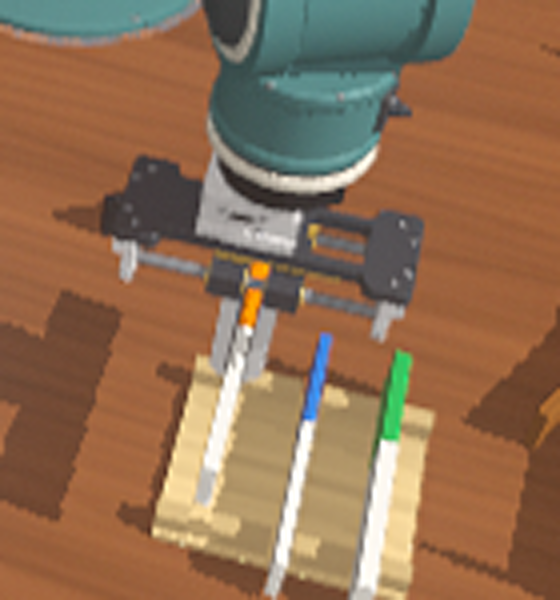

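Emit:
{"name": "arm_command", "arguments": {
  "rows": [
    [[0, 0.4, -0.5], 0.2, 0],
    [[0, 0.8, -1.4], 0.4, 0],
    [[0, 1.2, -2.6], 0.6, 0],
    [[0, 1.32, -3.9], 0.9, 0],
    [[0, 1.32, -5.2], 1.2, 0],
    [[0, 1.32, -6.5], 1.5, 0],
    [[0, 1.32, -7.8], 1.8, 0],
    [[0, 1.32, -9.0], 1.9, 0],
    [[0, 1.32, -10], 1.9, 0],
    [[0, 1.32, -10.5], 1.9, 0]
  ]
}}

```text
clock: 7.12
eef_pos: [0.508, -0.035, 0.0736]
ee_rot: [-0.467, 0.531, 0.467, 0.53]
wrist_force: [0.1, 0.0, -1.8]
width: 0.0103
```

Emit:
{"name": "arm_command", "arguments": {
  "rows": [
    [[0.2, 0, 0], 0, 0],
    [[0.4, 0, 0], 0, 0],
    [[0.7, 0, 0], 0, 0],
    [[1, 0, 0], 0, 0],
    [[1.2, 0, 0], 0, 0],
    [[1.4, 0, 0], 0, 0],
    [[1.5, 0, 0], 0, 0],
    [[1.5, 0, 0], 0, 0],
    [[1.5, 0, 0], 0, 0],
    [[1.5, 0, 0], 0, 0]
  ]
}}

```text
clock: 7.95
eef_pos: [0.5087, -0.0307, 0.0294]
ee_rot: [-0.468, 0.53, 0.468, 0.53]
wrist_force: [-0.2, -0.5, -2.9]
width: 0.0099
```

```bash
python3 - <<'E'
from h import *
snap("scene","s7"); crop("s7",170,100,350,290,"s7c",3.1)
x,y=sw(-.150,-.025); print(x,y)
to(x,y,.007,90-7.16)
E
```

```text
0.50805348158097 -0.03310373167294907
shift units [ 0.75  0.01 -0.08] turn 0.01 | pos [ 0.5087 -0.0308  0.0294] ang 82.9 q7 1.54 F [-0.2  1.2 -2.8] w 0.0097 t 8.0
```

View pics/s7c.png

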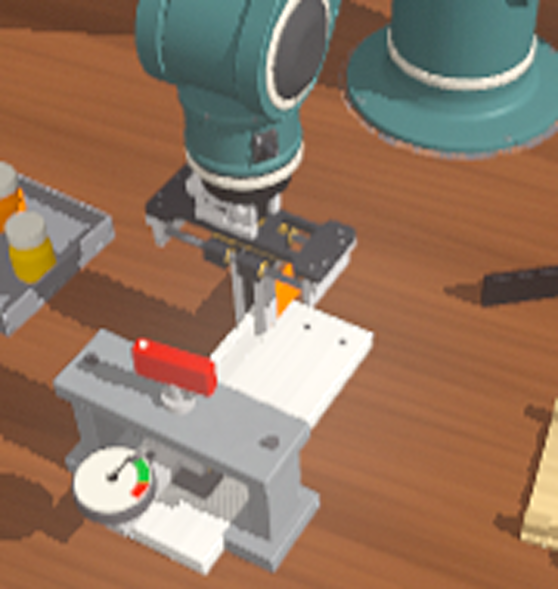

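Emit:
{"name": "arm_command", "arguments": {
  "rows": [
    [[0.15, 0, -0.05], 0, 0],
    [[0.3, 0, -0.05], 0, 0],
    [[0.45, 0, -0.05], 0, 0],
    [[0.55, 0, -0.05], 0, 0],
    [[0.62, 0, -0.05], 0, 0],
    [[0.69, 0, -0.05], 0, 0],
    [[0.74, 0, -0.05], 0, 0],
    [[0.78, 0, -0.05], 0, 0],
    [[0.82, 0, -0.05], 0, 0],
    [[0.82, 0, -0.05], 0, 0]
  ]
}}

```text
clock: 8.83
eef_pos: [0.5085, -0.0323, 0.0051]
ee_rot: [-0.468, 0.53, 0.468, 0.53]
wrist_force: [-5.6, 0.9, 13.0]
width: 0.0098
```

```bash
python3 - <<'E'
from h import *
x,y=sw(-.150,-.025)
to(x,y,.007,90-7.16)
E
```

```text
shift units [-0.06  0.01 -0.03] turn 0.01 | pos [ 0.5085 -0.0323  0.0051] ang 82.9 q7 1.56 F [-5.6  0.9 13. ] w 0.0098 t 8.83
```

Emit:
{"name": "arm_command", "arguments": {
  "rows": [
    [[-0.05, 0, 0], 0, 0],
    [[-0.05, 0, 0], 0, 0.1],
    [[-0.05, 0, 0], 0, 0.2],
    [[-0.05, 0, 0], 0, 0.5],
    [[-0.05, 0, 0], 0, 0.8],
    [[-0.05, 0, 0], 0, 1],
    [[-0.05, 0, 0], 0, 1],
    [[-0.1, 0, 0], 0, 1],
    [[-0.3, 0, 0], 0, 1],
    [[-0.4, 0, 0], 0, 1]
  ]
}}

```text
clock: 9.67
eef_pos: [0.5085, -0.0323, 0.0172]
ee_rot: [-0.468, 0.53, 0.468, 0.53]
wrist_force: [0.7, 0.1, 0.4]
width: 0.0597
```

```bash
python3 - <<'E'
from h import *
snap("scene","s8"); crop("s8",170,100,350,290,"s8c",3.1)
to(*sw(-.15,.035),.015,90-7.16)
E
```

```text
shift units [0.09 0.02 1.97] turn 0.01 | pos [ 0.5089 -0.0323  0.0176] ang 82.9 q7 1.55 F [0.7 0.1 1.5] w 0.0637 t 9.72
```

View pics/s8c.png

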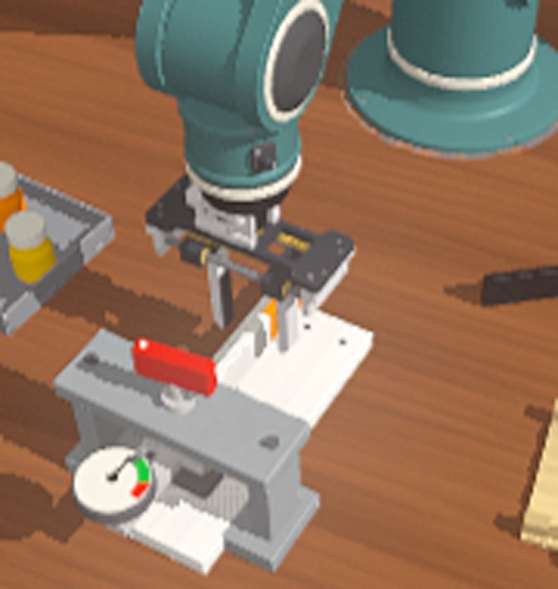

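Emit:
{"name": "arm_command", "arguments": {
  "rows": [
    [[0, 0, 0], 0, 1],
    [[0, 0, 0.2], 0, 1],
    [[0, 0, 0.4], 0, 1],
    [[0, 0, 0.7], 0, 1],
    [[0, 0, 1.0], 0, 1],
    [[0, 0, 1.2], 0, 1],
    [[0, 0, 1.4], 0, 1],
    [[0, 0, 1.55], 0, 1],
    [[0, 0, 1.7], 0, 1],
    [[0, 0, 1.85], 0, 1]
  ]
}}

```text
clock: 10.55
eef_pos: [0.5152, 0.0231, 0.0165]
ee_rot: [-0.468, 0.53, 0.468, 0.53]
wrist_force: [-0.2, 0.2, 0.7]
width: 0.094
```

```bash
python3 - <<'E'
from h import *
snap("scene","s9"); crop("s9",170,100,350,290,"s9c",3.1)
to(*sw(-.15,.0),.015,90-7.16)
E
```

```text
shift units [ 0.05  0.   -1.09] turn 0.02 | pos [0.5153 0.0241 0.0164] ang 82.9 q7 1.44 F [ 0.8  1.2 -1.2] w 0.0941 t 10.6
```

View pics/s9c.png

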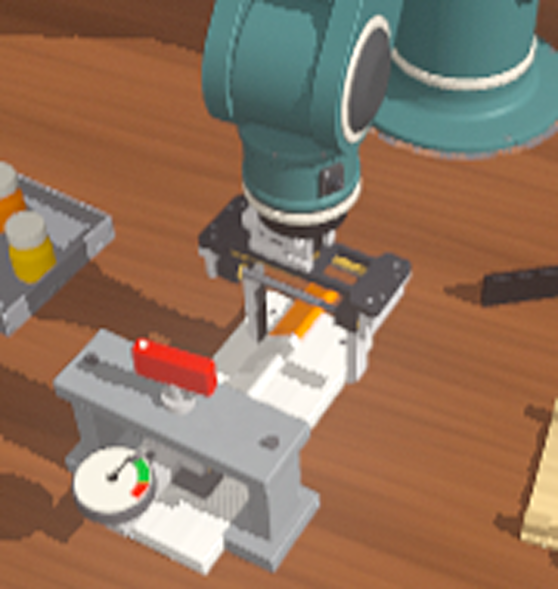

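Emit:
{"name": "arm_command", "arguments": {
  "rows": [
    [[0, 0, -0.2], 0, 1],
    [[0, 0, -0.5], 0, 1],
    [[-0.1, 0, -0.8], 0, 1],
    [[-0.2, 0, -1.09], 0, 1],
    [[-0.2, 0.5, -1.09], 0, 1],
    [[-0.2, 1.0, -1.09], 0, 1],
    [[-0.2, 1.5, -1.09], 0, 1],
    [[-0.2, 1.9, -1.09], 0, 1],
    [[-0.2, 2.1, -1.09], 0, 1],
    [[-0.2, 2.1, -1.09], 0, 1]
  ]
}}

```text
clock: 11.43
eef_pos: [0.4478, -0.0025, 0.0228]
ee_rot: [-0.468, 0.53, 0.468, 0.53]
wrist_force: [1.0, 0.7, -0.8]
width: 0.094
```

```bash
python3 - <<'E'
from h import *
snap("scene","s10"); crop("s10",190,130,310,270,"s10c",4.2)
snap("top","t10"); crop("t10",250,140,350,270,"t10c",4.5)
to(*sw(-.215,.0),-.008,90-7.16)
E
```

```text
shift units [1.03 0.1  0.06] turn 0.01 | pos [ 0.4493 -0.0023  0.0228] ang 82.9 q7 1.47 F [ 0.7 -0.5  0.4] w 0.0938 t 11.53
```

View pics/s10c.png

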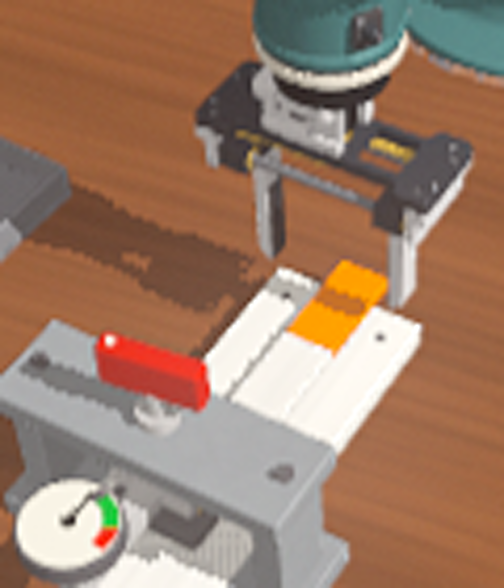

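View pics/t10c.png

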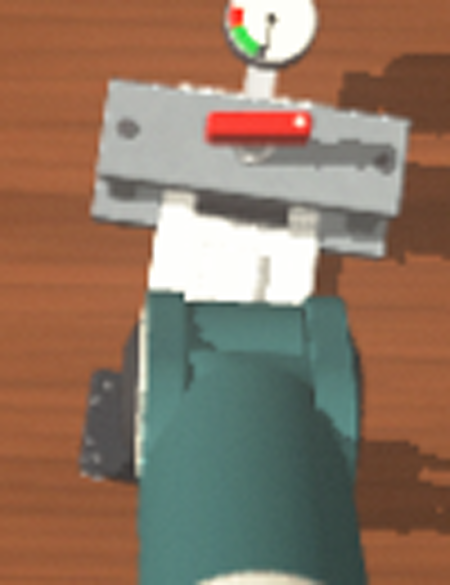

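The bar has fallen flat on the bed: orange handle from about (343,262) to (335,353) in the crop, metal end still in front of the shoe. I'll measure it.

```bash
python3 - <<'E'
from h import *
S=load("s10")
def sf(P): d=np.array(P[:2])-[SX,SY];c,s=np.cos(SW),np.sin(SW); return np.round([c*d[0]+s*d[1],-s*d[0]+c*d[1]],4)
for uv in((343,262),(388,282),(290,328),(335,353)):
    print(sf(p2w(S,190+uv[0]/4.2,130+uv[1]/4.2,.03)))
for uv in((280,268),(420,325)): print("bed",sf(p2w(S,190+uv[0]/4.2,130+uv[1]/4.2,.02)))
to(*sw(-.205,.002),-.004,90-7.16)
E
```

```text
[-0.2477 -0.0154]
[-0.2465  0.0236]
[-0.1723 -0.0152]
[-0.1679  0.0248]
bed [-0.2272 -0.0581]
bed [-0.229   0.0602]
shift units [ 0.89 -0.24  0.12] turn 0.01 | pos [ 0.4493 -0.0023  0.0228] ang 82.9 q7 1.47 F [ 0.7 -0.5  0.4] w 0.0938 t 11.53
```

Emit:
{"name": "arm_command", "arguments": {
  "rows": [
    [[0.2, -0.1, 0.18], 0, 1],
    [[0.4, -0.1, 0.18], 0, 1],
    [[0.6, -0.1, 0.18], 0, 1],
    [[0.75, -0.1, 0.18], 0, 1],
    [[0.85, -0.1, 0.18], 0, 1],
    [[0.9, -0.1, 0.18], 0, 1],
    [[0.95, -0.1, 0.18], 0, 1],
    [[0.95, -0.1, 0.18], 0, 1],
    [[0.95, -0.1, 0.18], 0, 0.8],
    [[0.95, -0.1, 0.18], 0, 0.6]
  ],
  "grip_force": 10
}}

```text
clock: 12.37
eef_pos: [0.4524, 0.0031, -0.0058]
ee_rot: [-0.468, 0.53, 0.468, 0.53]
wrist_force: [0.9, 0.5, 0.3]
width: 0.0837
```

```bash
python3 - <<'E'
from h import *
snap("scene","s11"); crop("s11",190,130,310,270,"s11c",4.2)
to(*sw(-.21,.0045),-.007,90-7.16)
E
```

```text
shift units [0.04 0.01 0.02] turn 0.01 | pos [ 0.4524  0.0032 -0.0058] ang 82.9 q7 1.48 F [ 0.6  0.  -0.4] w 0.08 t 12.42
```

View pics/s11c.png

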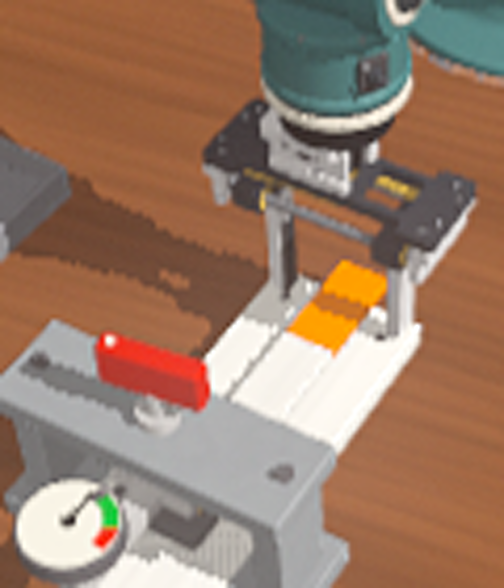

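Emit:
{"name": "arm_command", "arguments": {
  "rows": [
    [[0.04, 0, 0.02], 0, 0.5],
    [[0.04, 0, 0.02], 0, 0.4],
    [[0.04, 0, 0.02], 0, 0.3],
    [[0.04, 0, 0.02], 0, 0.2],
    [[0.04, 0, 0.02], 0, 0.2],
    [[0.04, 0, 0.02], 0, 0.2],
    [[0.04, 0, 0.02], 0, 0.2],
    [[0.04, 0, 0.02], 0, 0.2],
    [[0.04, 0, 0.02], 0, 0.2],
    [[0.04, 0, 0.02], 0, 0.2]
  ],
  "grip_force": 10
}}

```text
clock: 13.25
eef_pos: [0.4522, 0.0036, -0.0072]
ee_rot: [-0.468, 0.53, 0.468, 0.53]
wrist_force: [-0.7, -0.5, 0.3]
width: 0.0401
```

```bash
python3 - <<'E'
from h import *
to(*sw(-.21+.093,.00),-.007,90-7.16)
E
```

```text
shift units [-0.01 -3.1  -0.15] turn 0.01 | pos [ 0.4522  0.0036 -0.0072] ang 82.9 q7 1.48 F [-0.7 -0.5  0.3] w 0.0401 t 13.25
```

Emit:
{"name": "arm_command", "arguments": {
  "rows": [
    [[0, -0.1, -0.05], 0, 0.2],
    [[0, -0.25, -0.1], 0, 0.2],
    [[0, -0.4, -0.15], 0, 0.2],
    [[0, -0.55, -0.15], 0, 0.2],
    [[0, -0.7, -0.15], 0, 0.2],
    [[0, -0.85, -0.15], 0, 0.2],
    [[0, -1.0, -0.15], 0, 0.2],
    [[0, -1.15, -0.15], 0, 0.2],
    [[0, -1.3, -0.15], 0, 0.2],
    [[0, -1.4, -0.15], 0, 0.2]
  ]
}}

```text
clock: 14.08
eef_pos: [0.4937, -0.006, -0.0072]
ee_rot: [-0.468, 0.53, 0.468, 0.53]
wrist_force: [-5.5, 1.2, 7.2]
width: 0.0398
```

```bash
python3 - <<'E'
from h import *
snap("scene","s12"); crop("s12",170,130,310,290,"s12c",3.7)
to(*sw(-.21+.093,.0),-.007,90-7.16)
E
```

```text
shift units [-0.01 -1.67 -0.01] turn 0.01 | pos [ 0.4943 -0.0061 -0.0072] ang 82.9 q7 1.5 F [-1.4  0.5  2.5] w 0.0399 t 14.13
```

View pics/s12c.png

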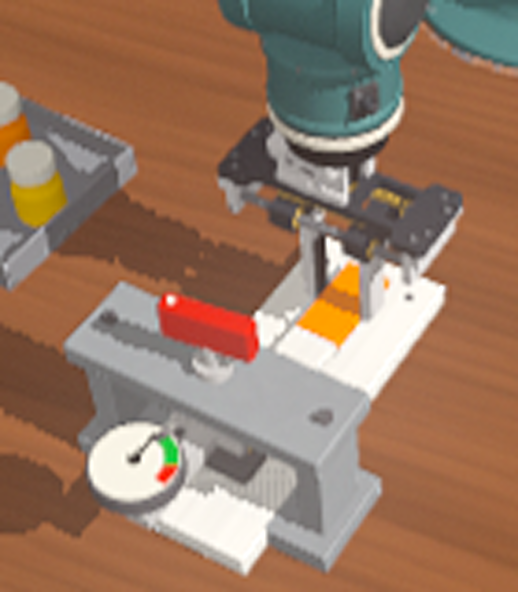

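Emit:
{"name": "arm_command", "arguments": {
  "rows": [
    [[0, -0.15, 0], 0, 0.2],
    [[0, -0.3, 0], 0, 0.2],
    [[0, -0.5, 0], 0, 0.2],
    [[0, -0.7, 0], 0, 0.2],
    [[0, -0.9, 0], 0, 0.2],
    [[0, -1.1, 0], 0, 0.2],
    [[0, -1.3, 0], 0, 0.2],
    [[0, -1.5, 0], 0, 0.2],
    [[0, -1.65, 0], 0, 0.2],
    [[0, -1.67, 0], 0, 0.2]
  ]
}}

```text
clock: 14.97
eef_pos: [0.5442, -0.0123, -0.0073]
ee_rot: [-0.468, 0.53, 0.468, 0.53]
wrist_force: [0.7, -0.2, 1.7]
width: 0.0398
```

```bash
python3 - <<'E'
from h import *
snap("scene","s13"); crop("s13",170,130,310,290,"s13c",3.7)
to(*sw(-.21+.093,.0),-.007,90-7.16)
E
```

```text
shift units [-0.01  0.   -0.01] turn 0.01 | pos [ 0.5441 -0.0122 -0.0072] ang 82.9 q7 1.52 F [ 0.2  0.  -0.1] w 0.04 t 15.02
```

View pics/s13c.png

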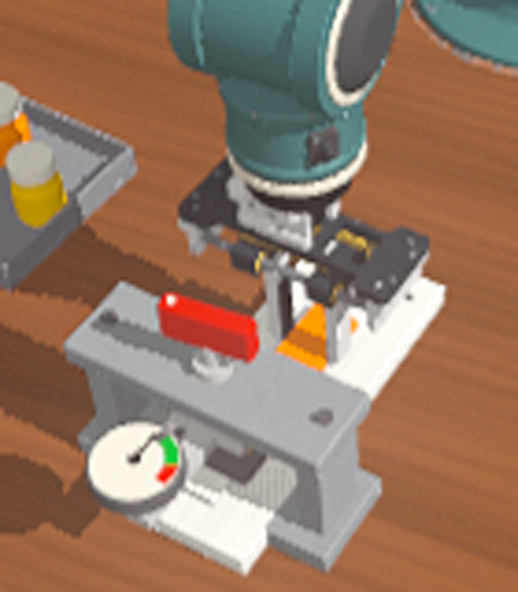

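Emit:
{"name": "arm_command", "arguments": {
  "rows": [
    [[0, 0, 0], 0, 0.5],
    [[0, 0, 0], 0, 0.7],
    [[0, 0, 0], 0, 0.7],
    [[0, 0, 0], 0, 0.7],
    [[-0.5, 0, 0], 0, 0.7],
    [[-1.2, 0, 0], 0, 0.7],
    [[-2, 0.5, 0], 0, 0.7],
    [[-3, 1, 0], 0, 0.7],
    [[-4, 1.5, 0], 0, 0.7],
    [[-5, 2, 0], 0, 0.7]
  ]
}}

```text
clock: 15.85
eef_pos: [0.4825, -0.0047, 0.144]
ee_rot: [-0.468, 0.53, 0.468, 0.53]
wrist_force: [1.2, 0.6, -0.1]
width: 0.0658
```

Emit:
{"name": "arm_command", "arguments": {
  "rows": [
    [[-0.5, 0, 0.5], -1, 0.7],
    [[-1, 0, 1], -2, 0.7],
    [[-1.5, 0, 2], -3, 0.7],
    [[-2, 0, 3], -4, 0.7],
    [[-2.5, 0, 4], -5, 0.7],
    [[-2.5, 0, 5], -6, 0.7],
    [[-2.5, 0, 6], -6, 0.7],
    [[-2.5, 0, 6], -6, 0.7],
    [[-2.5, 0, 6], -6, 0.7],
    [[-2.5, 0, 6], -6, 0.7]
  ]
}}

```text
clock: 16.68
eef_pos: [0.5057, 0.1734, 0.2176]
ee_rot: [0.609, -0.36, -0.609, -0.359]
wrist_force: [-0.0, 0.5, -0.4]
width: 0.066
```

```bash
python3 - <<'E'
from h import *
snap("scene","s14"); crop("s14",170,160,310,290,"s14c",4.5)
snap("top","t14"); crop("t14",250,125,350,260,"t14c",4.4)
to(SX,SY,.2)
E
```

```text
shift units [ 0.6  -1.29 -8.31] turn 0 | pos [0.5059 0.1728 0.2178] ang 118.8 q7 1.69 F [ 0.4  0.3 -0.4] w 0.0657 t 16.78
```

View pics/s14c.png

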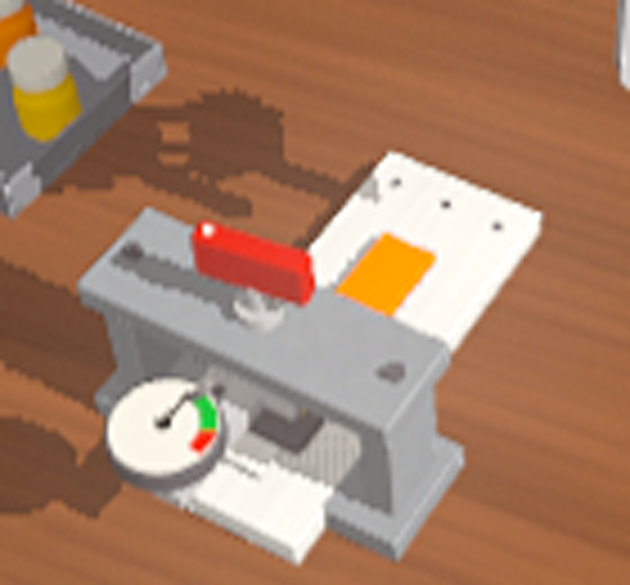

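View pics/t14c.png

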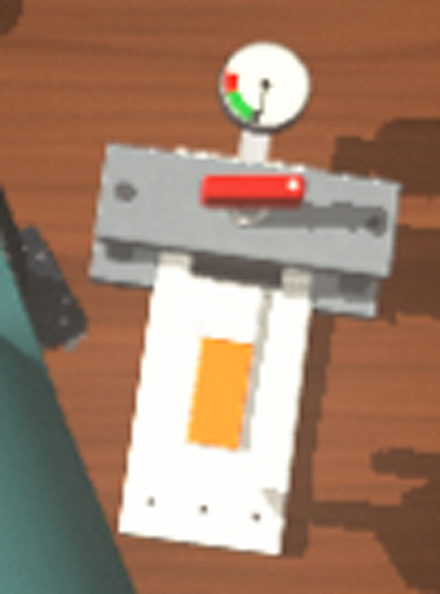

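```bash
python3 - <<'E'
from h import *
T=load("t14")
def sf(P): d=np.array(P[:2])-[SX,SY];c,s=np.cos(SW),np.sin(SW); return np.round([c*d[0]+s*d[1],-s*d[0]+c*d[1]],4)
for uv in((188,438),(239,450),(202,338),(254,345)): print(sf(p2w(T,250+uv[0]/4.4,125+uv[1]/4.4,.03)))
print("bed",[sf(p2w(T,250+u/4.4,125+v/4.4,.02)) for u,v in((119,532),(279,553))])
# knob top (z=.186) segment
b=T["p"].astype(int); m=(b[:,:,0]>150)&(b[:,:,1]<70)&(b[:,:,2]<70); m[:, :290]=0;m[:,325:]=0;m[:155]=0;m[180:]=0
ys,xs=np.nonzero(m); P=np.array([p2w(T,u,v,.18)[:2] for u,v in zip(xs,ys)]); print(len(P),P.mean(0)); 
U,s,V=np.linalg.svd(P-P.mean(0)); print("dir deg",np.degrees(np.arctan2(V[0,1],V[0,0])))
S=load("s14"); b=S["p"].astype(int); m=(b[:,:,0]>150)&(b[:,:,1]<70)&(b[:,:,2]<70); m[:205]=0;m[230:]=0;m[:,:205]=0;m[:,245:]=0
ys,xs=np.nonzero(m); print(xs.mean(),ys.mean(),p2w(S,xs.mean(),ys.mean(),.169))
E
```

```text
[-0.1544  0.0163]
[-0.158  -0.0226]
[-0.0774  0.0162]
[-0.0771 -0.0233]
bed [array([-0.2304,  0.0575]), array([-0.2291, -0.0628])]
95 [ 0.66107369 -0.02514904]
dir deg -90.3059120696819
226.12 218.15636363636364 [ 0.66019102 -0.02700608  0.169     ]
```

Emit:
{"name": "arm_command", "arguments": {
  "rows": [
    [[0, -0.1, -0.8], 1.1, 0.5],
    [[0, -0.3, -1.6], 2.2, 0.5],
    [[0, -0.5, -2.5], 3.3, 0.5],
    [[0, -0.7, -3.5], 4.4, 0.5],
    [[0, -0.9, -4.5], 5.5, 0.5],
    [[0, -1, -5.5], 6.6, 0.5],
    [[0, -1.1, -6.5], 7.7, 0.5],
    [[0, -1.2, -7.4], 8.8, 0.5],
    [[0, -1.3, -8.1], 9.9, 0.5],
    [[0, -1.3, -8.3], 11, 0.5]
  ]
}}

```text
clock: 17.62
eef_pos: [0.6612, -0.0299, 0.2176]
ee_rot: [-0.312, 0.635, 0.311, 0.634]
wrist_force: [-0.0, -0.6, 1.1]
width: 0.0469
```

Emit:
{"name": "arm_command", "arguments": {
  "rows": [
    [[0, 0, 0], 1.1, 0.5],
    [[0, 0, 0], 2.2, 0.5],
    [[0, 0, 0], 3.3, 0.5],
    [[0, 0, 0], 4.4, 0.5],
    [[0, 0, 0], 5.5, 0.5],
    [[0, 0, 0], 6.6, 0.5],
    [[0, 0, 0], 7.7, 0.5],
    [[0, 0, 0], 8.6, 0.5],
    [[0, 0, 0], 8.6, 0.5],
    [[0, 0, 0], 8.6, 0.5]
  ]
}}

```text
clock: 18.45
eef_pos: [0.6601, -0.0258, 0.2178]
ee_rot: [-0.009, 0.707, 0.009, 0.707]
wrist_force: [-0.2, 0.4, 0.5]
width: 0.0469
```

```bash
python3 - <<'E'
from h import *
snap("scene","s15"); crop("s15",170,130,310,290,"s15c",3.7)
to(.6605,-.0262,.126,0)
E
```

```text
shift units [ 3.06 -0.02  0.01] turn 0.25 | pos [ 0.6602 -0.0257  0.2178] ang 1.5 q7 0.19 F [-0.5  0.4 -0.4] w 0.0472 t 18.5
```

View pics/s15c.png

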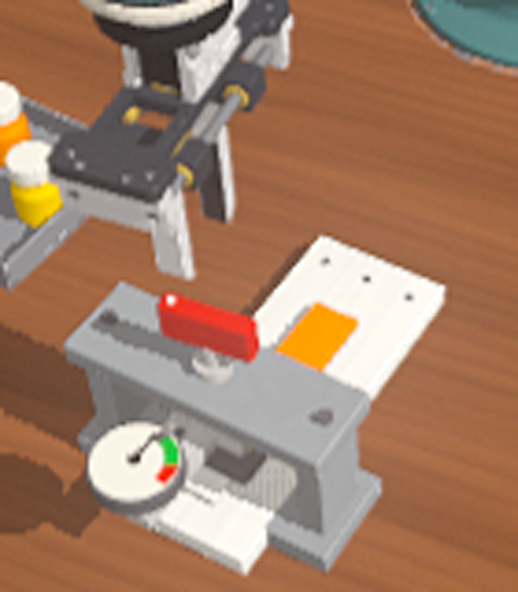

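Emit:
{"name": "arm_command", "arguments": {
  "rows": [
    [[0.3, 0, 0], 0.1, 0.5],
    [[0.7, 0, 0], 0.2, 0.5],
    [[1.1, 0, 0], 0.2, 0.5],
    [[1.5, 0, 0], 0.2, 0.5],
    [[1.8, 0, 0], 0.2, 0.5],
    [[2.1, 0, 0], 0.2, 0.5],
    [[2.4, 0, 0], 0.2, 0.5],
    [[2.5, 0, 0], 0.2, 0.5],
    [[2.5, 0, 0], 0.2, 0.5],
    [[2.5, 0, 0], 0.2, 0.5]
  ]
}}

```text
clock: 19.33
eef_pos: [0.6605, -0.0252, 0.143]
ee_rot: [-0.001, 0.707, 0.001, 0.707]
wrist_force: [0.0, 0.6, -0.5]
width: 0.0472
```

```bash
python3 - <<'E'
from h import *
snap("scene","s16"); crop("s16",170,130,310,290,"s16c",3.7)
to(.6605,-.0262,.126,0)
E
```

```text
shift units [ 0.58 -0.03 -0.  ] turn 0.02 | pos [ 0.6606 -0.0253  0.1433] ang 0.1 q7 0.2 F [ 0.9 -0.  -0.2] w 0.0468 t 19.38
```

View pics/s16c.png

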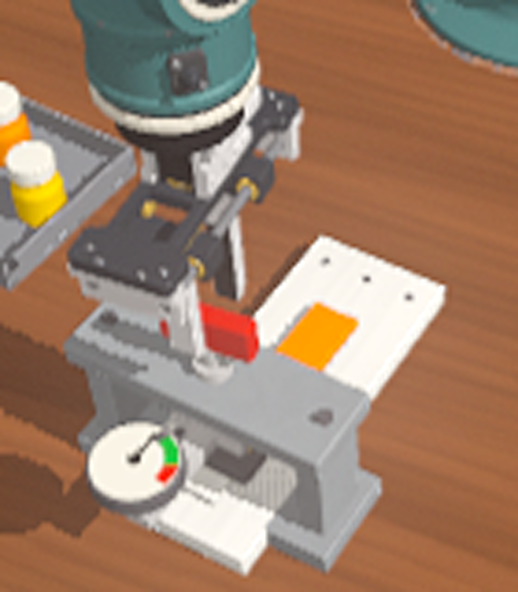

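Emit:
{"name": "arm_command", "arguments": {
  "rows": [
    [[0.15, 0, 0], 0, 0.5],
    [[0.3, 0, 0], 0, 0.5],
    [[0.45, 0, 0], 0, 0.5],
    [[0.5, 0, 0], 0, 0.4],
    [[0.5, 0, 0], 0, 0.3],
    [[0.5, 0, 0], 0, 0.2],
    [[0.5, 0, 0], 0, 0],
    [[0.5, 0, 0], 0, 0],
    [[0.5, 0, 0], 0, 0],
    [[0.5, 0, 0], 0, 0]
  ],
  "grip_force": 20
}}

```text
clock: 20.22
eef_pos: [0.6617, -0.0252, 0.1281]
ee_rot: [-0.001, 0.706, 0.001, 0.708]
wrist_force: [9.8, -1.0, -5.4]
width: 0.0158
```

```bash
python3 - <<'E'
from h import *
to(.6605,-.0262,.126,0); print(get_state()["ft_torque"])
E
```

```text
shift units [ 0.07 -0.03 -0.04] turn 0.02 | pos [ 0.6617 -0.0252  0.1281] ang 0.1 q7 0.2 F [ 9.8 -1.  -5.4] w 0.0158 t 20.22
[-0.22780261 -2.29728281  0.06420869]
```

Emit:
{"name": "arm_command", "arguments": {
  "rows": [
    [[0, 0, 0.06], 0.5, 0],
    [[0, 0, 0.06], 1.5, 0],
    [[0, 0, 0.06], 2.5, 0],
    [[0, 0, 0.06], 3.5, 0],
    [[0, 0, 0.06], 4.5, 0],
    [[0, 0, 0.06], 5.5, 0],
    [[0, 0, 0.06], 6.5, 0],
    [[0, 0, 0.06], 7.5, 0],
    [[0, 0, 0.06], 8.5, 0],
    [[0, 0, 0.06], 9.5, 0]
  ]
}}

```text
clock: 21.05
eef_pos: [0.663, -0.0259, 0.1281]
ee_rot: [0.339, 0.62, -0.339, 0.622]
wrist_force: [7.2, -3.7, -5.1]
width: 0.0156
```

```bash
python3 - <<'E'
from h import *
snap("scene","s17"); crop("s17",170,130,310,290,"s17c",3.7)
to(.6605,-.0262,.126,0); print(get_state()["ft_torque"])
E
```

```text
shift units [ 0.07 -0.08 -0.04] turn -9.62 | pos [ 0.663  -0.0259  0.1281] ang -57.7 q7 -0.69 F [ 5.4 -2.7 -0.8] w 0.0157 t 21.1
[-0.71671255 -1.04283183 -0.02493592]
```

View pics/s17c.png

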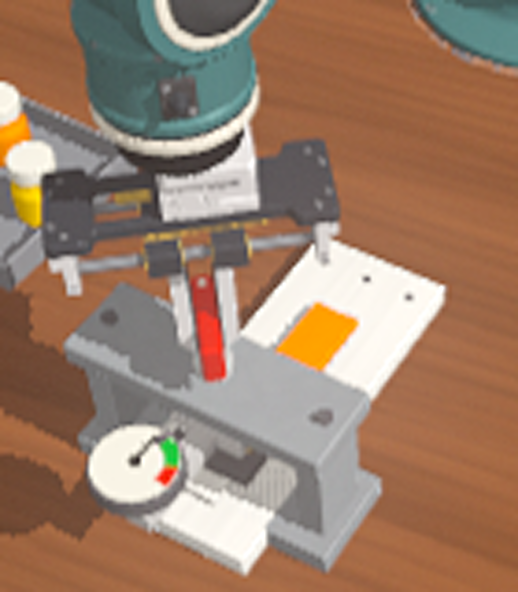

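Emit:
{"name": "arm_command", "arguments": {
  "rows": [
    [[0, 0, 0], 0.5, 0],
    [[0, 0, 0], 1.5, 0],
    [[0, 0, 0], 2.5, 0],
    [[0, 0, 0], 3.5, 0],
    [[0, 0, 0], 4.5, 0],
    [[0, 0, 0], 5.5, 0],
    [[0, 0, 0], 6.5, 0],
    [[0, 0, 0], 7.5, 0],
    [[0, 0, 0], 8.5, 0],
    [[0, 0, 0], 9.5, 0]
  ]
}}

```text
clock: 21.93
eef_pos: [0.6631, -0.0273, 0.1282]
ee_rot: [0.594, 0.382, -0.594, 0.385]
wrist_force: [9.7, -12.1, -6.1]
width: 0.016
```

```bash
python3 - <<'E'
from h import *
snap("scene","s18"); crop("s18",170,130,310,290,"s18c",3.7)
to(.6605,-.0262,.126,0); print(get_state()["ft_torque"],get_state()["qpos"])
E
```

```text
shift units [ 0.07 -0.09  0.  ] turn -19.13 | pos [ 0.6631 -0.0274  0.1281] ang -114.8 q7 -1.56 F [ 7.9 -8.7 -3.7] w 0.0158 t 21.98
[-1.89547612 -1.74364165 -0.07819107] [-0.60659934  0.70633528  0.92351801  1.57778192 -0.59721587  1.15928772
 -1.55718455]
```

View pics/s18c.png

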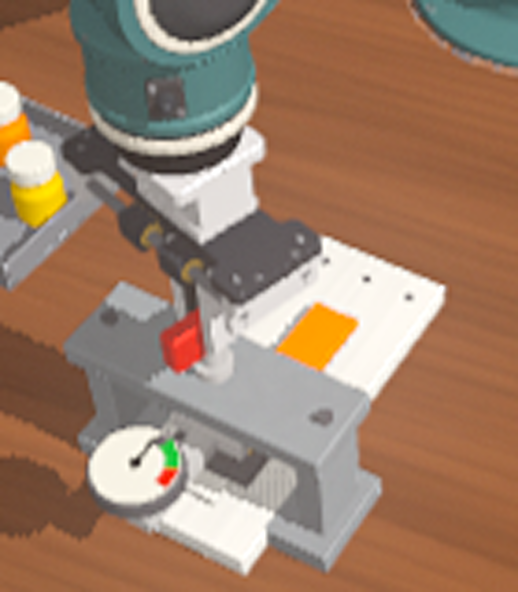

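Emit:
{"name": "arm_command", "arguments": {
  "rows": [
    [[0, 0, 0], 0, 0.3],
    [[0, 0, 0], 0, 0.5],
    [[0, 0, 0], 0, 0.5],
    [[-0.3, 0, 0], 0, 0.5],
    [[-0.9, 0, 0], 0, 0.5],
    [[-1.5, 0, 0], 0, 0.5],
    [[-2, 0, 0], 0, 0.5],
    [[-2.2, 0, 0], -1, 0.5],
    [[-2.2, 0, 0], -2, 0.5],
    [[-2.2, 0, 0], -3, 0.5]
  ]
}}

```text
clock: 22.82
eef_pos: [0.6624, -0.0251, 0.1951]
ee_rot: [0.524, 0.475, -0.523, 0.475]
wrist_force: [-1.1, 0.1, -0.3]
width: 0.0473
```

```bash
python3 - <<'E'
from h import *
snap("scene","s19"); crop("s19",170,130,310,290,"s19c",3.7)
to(.661,-.0262,.19,65.2); print(get_state()["qpos"])
E
```

```text
shift units [ 0.17 -0.04  0.04] turn -26.72 | pos [ 0.6623 -0.0252  0.195 ] ang -95.1 q7 -1.29 F [0.3 0.5 0.3] w 0.0469 t 22.87
[-0.58898827  0.61285152  0.88855559  1.51088653 -0.49011351  1.25141302
 -1.29466984]
```

View pics/s19c.png

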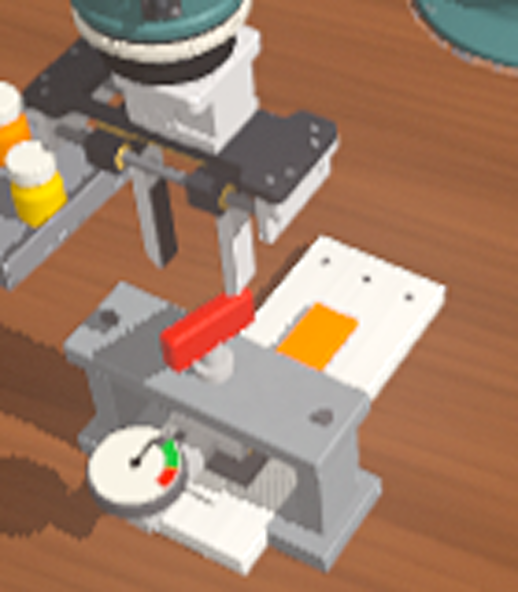

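Emit:
{"name": "arm_command", "arguments": {
  "rows": [
    [[0, 0, 0], -1.1, 0.5],
    [[0, 0, 0], -2.2, 0.5],
    [[0, 0, 0], -3.3, 0.5],
    [[0, 0, 0], -4.4, 0.5],
    [[0, 0, 0], -5.5, 0.5],
    [[0, 0, 0], -6.6, 0.5],
    [[0, 0, 0], -7.7, 0.5],
    [[0, 0, 0], -8.8, 0.5],
    [[0, 0, 0], -9.9, 0.5],
    [[0, 0, 0], -11, 0.5]
  ]
}}

```text
clock: 23.7
eef_pos: [0.6621, -0.0253, 0.1944]
ee_rot: [0.181, 0.683, -0.181, 0.684]
wrist_force: [-0.1, 0.6, -0.3]
width: 0.047
```

Emit:
{"name": "arm_command", "arguments": {
  "rows": [
    [[0, 0, 0], -1.1, 0.5],
    [[0, 0, 0], -2.2, 0.5],
    [[0, 0, 0], -3.3, 0.5],
    [[0, 0, 0], -4.4, 0.5],
    [[0, 0, 0], -5.5, 0.5],
    [[0, 0, 0], -6.6, 0.5],
    [[0, 0, 0], -7.7, 0.5],
    [[0, 0, 0], -8.8, 0.5],
    [[0, 0, 0], -9.9, 0.5],
    [[0, 0, 0], -11, 0.5]
  ]
}}

```text
clock: 24.53
eef_pos: [0.6621, -0.0254, 0.1943]
ee_rot: [-0.22, 0.672, 0.22, 0.672]
wrist_force: [0.3, -0.6, 0.7]
width: 0.047
```

Emit:
{"name": "arm_command", "arguments": {
  "rows": [
    [[0, 0, 0], -1.1, 0.5],
    [[0, 0, 0], -2.2, 0.5],
    [[0, 0, 0], -3.3, 0.5],
    [[0, 0, 0], -4.2, 0.5],
    [[0, 0, 0], -4.7, 0.5],
    [[0, 0, 0], -4.7, 0.5],
    [[0, 0, 0], -4.7, 0.5],
    [[0, 0, 0], -4.7, 0.5],
    [[0, 0, 0], -4.7, 0.5],
    [[0, 0, 0], -4.7, 0.5]
  ]
}}

```text
clock: 25.37
eef_pos: [0.6621, -0.0251, 0.1938]
ee_rot: [-0.376, 0.599, 0.376, 0.599]
wrist_force: [0.2, 0.2, 0.4]
width: 0.0469
```

```bash
python3 - <<'E'
from h import *
snap("scene","s20"); crop("s20",170,130,310,290,"s20c",3.7)
to(.661,-.0262,.128,65.2); print(get_state()["qpos"])
E
```

```text
shift units [ 2.19  0.02 -0.05] turn -0.16 | pos [ 0.6621 -0.0251  0.1938] ang 64.3 q7 1.22 F [-0.5 -0.1 -0.1] w 0.0471 t 25.42
[-0.20236608  0.48013646  0.27556288  1.49763103 -0.13601455  1.18274002
  1.21653723]
```

View pics/s20c.png

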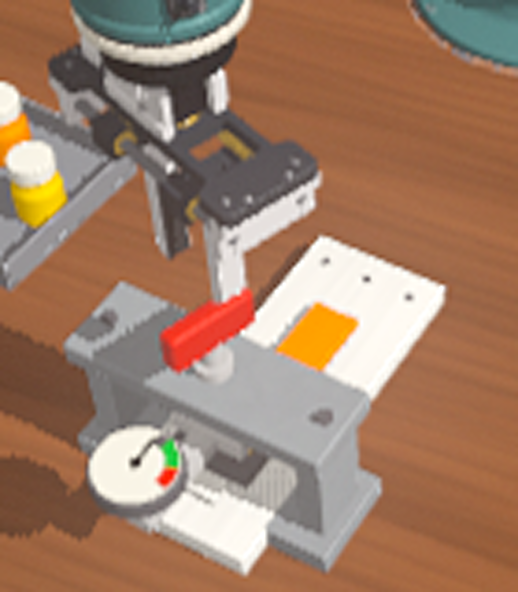

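Emit:
{"name": "arm_command", "arguments": {
  "rows": [
    [[0.3, -0.1, -0.06], 0, 0.5],
    [[0.7, -0.1, -0.06], 0, 0.5],
    [[1.1, -0.1, -0.06], 0, 0.5],
    [[1.4, -0.1, -0.06], 0, 0.5],
    [[1.7, -0.1, -0.06], 0, 0.5],
    [[1.9, -0.1, -0.06], 0, 0.5],
    [[2.1, -0.1, -0.06], 0, 0.5],
    [[2.15, -0.1, -0.06], 0, 0.5],
    [[2.15, -0.1, -0.06], 0, 0.4],
    [[2.15, -0.1, -0.06], 0, 0.3]
  ]
}}

```text
clock: 26.25
eef_pos: [0.6642, -0.0281, 0.1296]
ee_rot: [-0.376, 0.599, 0.376, 0.599]
wrist_force: [-0.5, 0.2, 0.8]
width: 0.0371
```

Emit:
{"name": "arm_command", "arguments": {
  "rows": [
    [[0, 0, 0], 0, 0.2],
    [[0, 0, 0], 0, 0],
    [[0, 0, 0], 0, 0],
    [[0, 0, 0], 0, 0],
    [[0, 0, 0], 0, 0],
    [[0, 0, 0], 0.8, 0],
    [[0, 0, 0], 1.8, 0],
    [[0, 0, 0], 2.8, 0],
    [[0, 0, 0], 3.8, 0],
    [[0, 0, 0], 4.8, 0]
  ],
  "grip_force": 20
}}

```text
clock: 27.08
eef_pos: [0.6634, -0.029, 0.1296]
ee_rot: [-0.214, 0.674, 0.213, 0.674]
wrist_force: [-7.2, -4.9, 7.4]
width: 0.0159
```

```bash
python3 - <<'E'
from h import *
snap("scene","s21"); crop("s21",170,130,310,290,"s21c",3.7)
to(.661,-.0262,.128,65.2); print(get_state()["qpos"])
E
```

```text
shift units [ 0.05  0.12 -0.01] turn -5.09 | pos [ 0.6634 -0.029   0.1296] ang 34.7 q7 0.77 F [-6.4 -3.5  7.8] w 0.0162 t 27.13
[-0.26818439  0.55334694  0.37937584  1.55986563 -0.22235512  1.07243344
  0.77189649]
```

View pics/s21c.png

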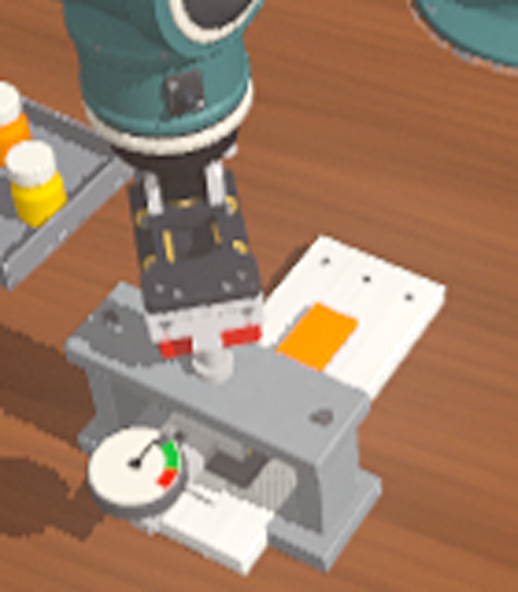

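Emit:
{"name": "arm_command", "arguments": {
  "rows": [
    [[0, 0, 0], 0.6, 0],
    [[0, 0, 0], 1.4, 0],
    [[0, 0, 0], 2.2, 0],
    [[0, 0, 0], 3, 0],
    [[0, 0, 0], 3.8, 0],
    [[0, 0, 0], 4.6, 0],
    [[0, 0, 0], 5.4, 0],
    [[0, 0, 0], 6, 0],
    [[0, 0, 0], 6, 0],
    [[0, 0, 0], 6, 0]
  ]
}}

```text
clock: 27.97
eef_pos: [0.6618, -0.0295, 0.1296]
ee_rot: [0.003, 0.709, -0.004, 0.706]
wrist_force: [-19.3, -3.7, 15.6]
width: 0.0157
```

```bash
python3 - <<'E'
from h import *
snap("scene","s22"); crop("s22",170,220,250,290,"s22c",7)
snap("top","t22"); crop("t22",270,120,350,260,"t22c",4.2)
to(.661,-.0262,.128,65.2); print(get_state()["qpos"])
E
```

```text
shift units [ 0.05  0.11 -0.03] turn -10.96 | pos [ 0.6618 -0.0295  0.1295] ang -0.6 q7 0.22 F [-18.9  -3.7  15.7] w 0.016 t 28.07
[-0.36142409  0.57666808  0.51960316  1.56474062 -0.30941358  1.08753454
  0.22448018]
```

View pics/s22c.png

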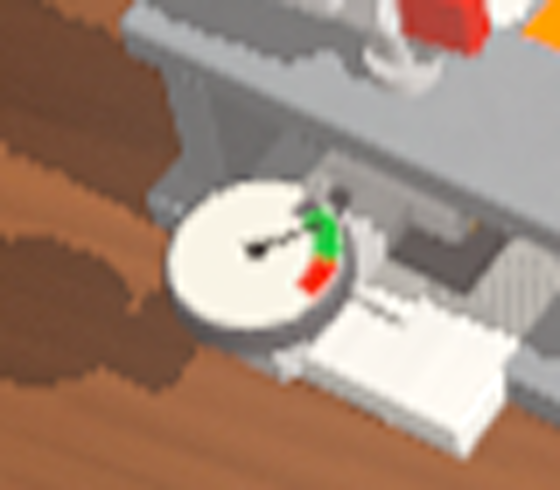

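View pics/t22c.png

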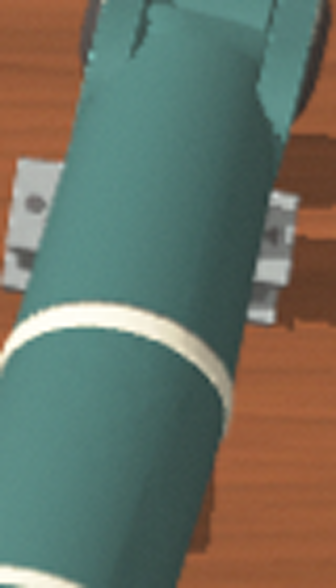

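```bash
cat > dial.py <<'E'
from h import *
def dial(o,c,t,x0,y0,s,z=.127):
    C=load(o); a=p2w(C,x0+c[0]/s,y0+c[1]/s,z); 
    for q in t:
        b=p2w(C,x0+q[0]/s,y0+q[1]/s,z)-a; ang=np.arctan2(b[1],b[0]); print(q, "dial", round((np.pi+SW-ang)%(2*np.pi),2), round(np.hypot(b[0],b[1])*1e3,1))
if __name__=="__main__":
    dial("s22",(257,250),[(302,231),(318,225),(318,210),(330,255),(320,285)],170,220,7)
E
python3 dial.py
```

```text
(302, 231) dial 0.55 16.8
(318, 225) dial 0.57 22.7
(318, 210) dial 0.33 25.8
(330, 255) dial 1.14 25.6
(320, 285) dial 1.61 27.6
```

Emit:
{"name": "arm_command", "arguments": {
  "rows": [
    [[0, 0, -0.03], 0.5, 0],
    [[0, 0, -0.05], 1, 0],
    [[0, 0, -0.05], 1.6, 0],
    [[0, 0, -0.05], 1.6, 0],
    [[0, 0, -0.05], 1.6, 0],
    [[0, 0, -0.05], 1.6, 0.2],
    [[0, 0, -0.05], 1.6, 0.4],
    [[0, 0, -0.05], 1.6, 0.5],
    [[0, 0, -0.05], 1.6, 0.5],
    [[0, 0, -0.05], 1.6, 0.5]
  ]
}}

```text
clock: 28.9
eef_pos: [0.6626, -0.028, 0.1292]
ee_rot: [0.062, 0.704, -0.062, 0.704]
wrist_force: [-0.1, -0.5, -0.5]
width: 0.0423
```

Emit:
{"name": "arm_command", "arguments": {
  "rows": [
    [[-0.4, 0, 0], 0, 0.5],
    [[-1, 0, 0], 0, 0.5],
    [[-2, 0, 0], 0, 0.5],
    [[-3, 0, 0], 0, 0.5],
    [[-3.5, -1, 0], 0, 0.5],
    [[-3.5, -2, -0.5], 0, 0.5],
    [[-3.5, -3, -1], 0, 0.5],
    [[-3.5, -4, -2], 0, 0.5],
    [[-3.5, -5, -3], 0, 0.5],
    [[-3.5, -6, -4], 0, 0.5]
  ]
}}

```text
clock: 29.73
eef_pos: [0.513, -0.1841, 0.2349]
ee_rot: [0.062, 0.704, -0.062, 0.705]
wrist_force: [1.4, -0.5, -0.0]
width: 0.0469
```

```bash
python3 - <<'E'
from h import *
to(.661,-.0262,.128)
snap("scene","s23"); crop("s23",170,160,310,290,"s23c",5)
snap("top","t23"); crop("t23",250,125,350,260,"t23c",4.4)
E
```

```text
shift units [3.57 6.05 3.93] turn 0 | pos [ 0.513  -0.1841  0.2349] ang -10.1 q7 0.28 F [ 1.4 -0.5 -0. ] w 0.0469 t 29.73
```

View pics/s23c.png

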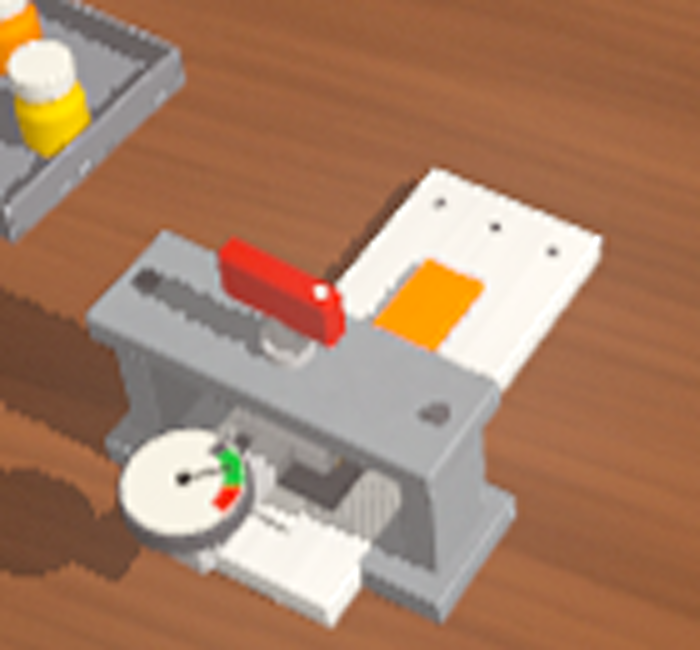

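View pics/t23c.png

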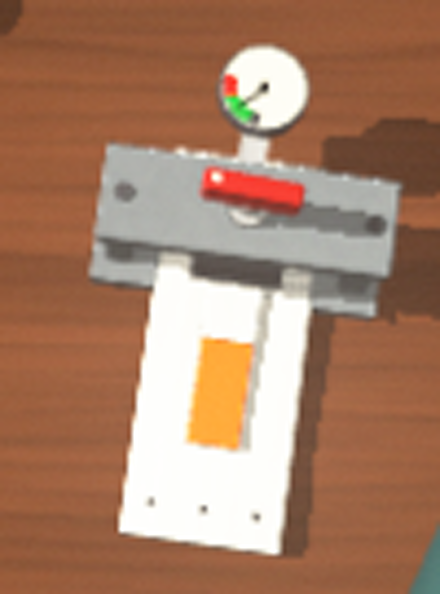

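```bash
python3 - <<'E'
from dial import *
dial("s23",(183,478),[(215,470),(228,466)],170,160,5)
dial("t23",(264,88),[(245,105),(240,110)],250,125,4.4)
T=load("t23")
def sf(P): d=np.array(P[:2])-[SX,SY];c,s=np.cos(SW),np.sin(SW); return np.round([c*d[0]+s*d[1],-s*d[0]+c*d[1]],4)
for uv in((188,438),(239,450),(202,338),(254,342)): print(sf(p2w(T,250+uv[0]/4.4,125+uv[1]/4.4,.03)))
E
```

```text
(215, 470) dial 0.75 15.7
(228, 466) dial 0.73 22.3
(245, 105) dial 0.68 18.7
(240, 110) dial 0.67 23.9
[-0.1544  0.0163]
[-0.158  -0.0226]
[-0.0774  0.0162]
[-0.0748 -0.023 ]
```

View pics/t23.png

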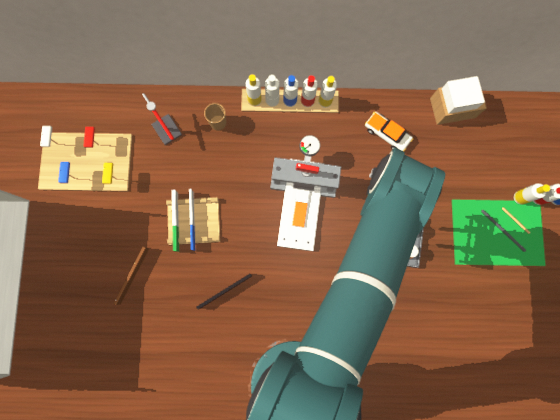

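Both views put the pointer in the green at about 0.7 rad. The bar's tip works out at about 44 mm past the shoe's middle, the spare bars stand as before and the arm is clear, so I'm handing in.

```bash
python3 -c "
from h import *
print(get_state()['dq'].round(3)); print(ticket.hand_in())"
```

```text
[-0.035  0.063 -0.073 -0.083 -0.048  0.009 -0.045]
the job is handed in; nothing more can be done
None
```

I laid the orange-handled bar flat on the sander bed, slid its metal end through the gap, and turned the red knob clockwise in two grips until the dial stood in the green. The job is handed in at about 30 s of the 72 s allowed; it gave no verdict.

**Last checks**
- **Dial:** about 0.74 rad in the scene view and 0.68 rad in the top view; green is 0.3 to 1.2.
- **Bar:** the tip is about 44 mm past the shoe's middle and about 3 mm off centre. I worked this out from the handle end, because the white metal hardly shows against the white bed. It lies flat with the handle in front.
- **Bystanders:** the spare bars look unmoved. In the last pictures only part of the tray shows (the arm hides most of it), but nothing went near the jars.
- **Arm:** it is clear of everything and was almost at rest when I handed in.

**What disagreed**
- **Fingertip height:** the real fingertips sit about 30 mm above the reported tool point. My first grasp therefore shut on top of the bar, with about 9 N of contact. I allowed for this from then on, and the next grasp held.
- **Camera positions:** the two cameras differed by about 4 to 5 mm on where the bar stood in the rack. I used a value between them.

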